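# Let the bench winch back two teeth

## Robot

A 7-joint arm with a two-finger parallel gripper is mounted at the origin on the work surface. World frame = base frame: x ahead of the robot, y to its left, z up, the work surface at z = 0. Lengths are in m, angles in rad, forces in N, time in s.
With the tool pointing down it reaches from about 0.4 to 0.85 m from the base axis. Payload 4.5 kg.
Tool frame: the origin (TCP) lies on the centre line of the jaws, within the pads' length; the fingertips stand 14 mm ahead of it and the grasp point (between the pads) lies 5 mm behind it; y points along the fingers, z is the direction in which the jaws open and shut, and the axes are right-handed (so a half turn about y gives the same grasp; the last joint's range is limited). The gripper opens to 88 mm and grips with 3 to 60 N. Pads are 18 mm wide; open, the fingers measure 123 mm over their backs; the gripper's body (75 mm by 187 mm) begins 45 mm behind the grasp point.
Start: joints at [0.034, 0.689, -0.195, 1.565, 0.157, 0.902, -0.215], TCP at [0.625, 0, 0.216] pointing down, gripper open.
Joint ranges: [-3.01, 3.01], [-0.46, 2.08], [-1.47, 1.51], [0.13, 2.56], [-1, 4.14], [0.04, 2.09], [-2.66, 2.66]. Speed limits (rad/s): [2.57, 2.57, 3.14, 3.14, 3.14, 3.14, 3.14].

## Interface

Orientations are given as a unit quaternion [x, y, z, w].
In Python, from plant import get_state, imaging, job gives the robot as it stands.
- The arm moves only by the tool send_rows, never from a script. Its argument "motion" is a list that holds one entry, the list of rows, each a list of 7 numbers: the turn, a rotation vector about the tool's x, y, z scaled (see below), then the shift along the tool's x, y, z scaled (see below), then the gripper's target within -1 to 1 (shut at 1, half-way at 0, fully open at -1). In form: [[[rx, ry, rz, tx, ty, tz, gripper], ...]]. A call has exactly 5 rows; each row shifts and turns the commanded pose from where the row before left it, along the tool's axes as they then stand; what a row does not reach is not made up. The controller multiplies each number of a shift by 0.02 m and each number of a turn by 0.08 rad. A row lasts 1/12 s, in which the tool goes at most 41.7 mm and 7.16 degrees, less where a joint would pass 70% of its speed; a pose out of reach is approached as far as the arm can. A call with a number of a shift or a turn outside -1 to 1 is refused whole. A call with a gripper value outside its range is refused whole. The fingers move at their own pace and stop on an object; "force" is the grip in N (left out, the last holds). Time passes only in rows, so rows that do not move let the fingers close, or fill a call up. It gives the time, the measured TCP pose, the force and the opening at its end, in the units of the state.
- get_state(): the state, without advancing time (a new reading comes with each control period).
- imaging.snapshot(name): name is "scene" or "side" or "wrist"; returns a dict with "img" (384x512x3 uint8, red, green, blue), "camera_matrix" (3x3 intrinsics, pixels), "dist_coeffs" ([k1, k2, p1, p2, k3] as OpenCV has them; the pictures are not rectified), "R" (3x3) and "t" (3): a world point X has camera coordinates R X + t; the wrist camera has in their place "hand_eye" (4x4, takes a point from camera to tool coordinates, whose origin is the TCP and whose axes are the tool frame's). Camera axes: x right, y down, z forward; pixel columns grow to the right and rows downward; lengths in m; the calibration is good to about 2 mm. A picture is of the moment at which its call begins: read the wrist's pose just before it. There is no depth.
- job.finish_job(): hands the job in, once; it reports no verdict.
The state is a dict: "clock": time; "q": joint angles; "qd": joint speeds; "joint_torque": joint torques, N m; "tool_pos": TCP position; "eef_rot": TCP orientation; "contact_force": force on the tool from outside, world axes, zero at the start; "moment": the same for the moment, N m; "opening": opening from 0.0 (shut) to 1.0 (fully open).
Only numpy, scipy, OpenCV 4.12 (cv2) and the standard library are available. Lean on these libraries where they do the work, as an engineer would, in place of code of your own. Each camera call takes 0.05 s, during which the arm holds its last target.

## Task

Let the bench winch's drum back by exactly two teeth: lift the red pawl clear of the toothed wheel, turn the crank back, and push the pawl fully down again into the gap of the second tooth. Then lean gently on the crank in the same turning-back direction, about 10 N at the handle and held for a moment, so that the tooth is felt firmly against the pawl without being forced, and let go. Leave the glue bottle, the tin and the offcut where they are.

Things in the scene. Friction and masses are not known exactly. Their poses are not given: they have to be found in the camera images.
- winch: Orange bench winch, fixed; base plate 200 (x) by 270 mm (y), 12 thick; origin at the centre of its underside; x along the axle towards the crank, z up. Along x: rear cheek at -85 mm, drum, 16 mm thick toothed wheel at 0, slim front cheek at 22, crank arm at 40. Nothing stands higher than the pawl's ball.
- axle (a point): Point on the axle's line, 115 mm above the bench, in the plane of the middle of the crank handle (76 mm from the wheel's plane along the winch's x). Axes as the winch.
- drum (a joint): Angle of drum, wheel and crank, rad, growing as it turns BACK (its top goes to the winch's +y: clockwise seen from the crank's side). Near 0 the first tooth touches the seated pawl; it starts 0.07 to 0.085 short of 0. Two teeth back the tooth touches near 1.05: up to 0.06 more or less, as the wheel was clamped on the shaft differently each time, so feel for it. Drag holds the drum where it is left; some 1.5 N at the handle turns it.
- wheel_top (a point): Top of the wheel, where the pawl's nose engages (fixed to the frame, 175 mm above the bench). 12 teeth, 0.5236 rad apart, tip radius 60 mm, root 50 mm, steep on the side that at the top faces +y, sloping on the other. With the wheel 0 to 0.15 rad short of touching, the nose fits fully into the gap; turned past touching, it lands on the tooth.
- crank_grip (a point): Middle of the crank's black handle: 26 mm in diameter, 56 mm long, along the winch's x, free to spin, 85 mm from the axle. The crank's lean from upright towards +y is joint drum minus 0.5236 rad. Once the tooth bears on the pawl it stops hard; 10 N here is some 15 N on the tooth, which is firm from 6 N and spoilt by more than 25 N (6 and 15 N here).
- pawl (a joint): Angle of the red pawl, rad: 0 is fully down (on its own stop, 2 mm above the wheel's root), growing as it is lifted, to 0.5. It clears the teeth above 0.12. Its pivot is stiff: it stays where it is left; about 4 N at its ball lifts it and 2 N pushes it down.
- pawl_knob (a point): Centre of the black ball (28 mm in diameter, on a 10 mm thick stem) on the pawl. With the pawl down it is 215 mm above the bench, 12 mm to the winch's +y of the axle, in the wheel's plane. The pawl's pivot (along the winch's x) lies 73 mm farther to +y and 36 mm lower; its 7 mm wide nose lies under the ball's -y side.
- glue_mid (a point): Centre of a yellow glue bottle, 58 mm in diameter, 160 mm tall, standing; not to be moved.
- tin_mid (a point): Centre of a blue tin, 80 mm in diameter, 70 mm tall, standing; not to be moved.
- offcut_mid (a point): Centre of a brown wooden offcut, 60 by 120 by 38 mm, lying beside the winch; not to be moved.

How it is judged:
By the outcome, as a careful person would: the job done as asked, in the order asked, and still so for the second after the job is handed in, with the robot touching nothing.
It also fails if it takes over 72 s, if anything falls off the work surface, if the arm or the gripper's body presses on something with over 40 N, if the wrist force passes 120 N, or if a joint passes its speed limit or range.

## Working session

There is one attempt and no reset: what is moved stays moved. The work goes in short steps, Python scripts to look and compute and a tool call to move; the robot and the scene stay as the last step left them, time stands still between calls to the robot, and variables do not carry over. Pictures are saved under pics/ and viewed, and the job is handed in when it is done.

Besides the shell and the picture viewer there is one more tool, called after "Emit:" by a JSON object that holds its "name" and its "arguments". send_rows: Moves the arm, as the interface text tells. Its arguments: {"type":"object","properties":{"motion":{"type":"array"},"force":{"type":"number"}},"required":["motion"]}

```bash
mkdir -p pics; ls
python3 - <<'E'
from plant import get_state, imaging
import cv2
s=get_state()
print(s)
for n in ("scene","side","wrist"):
    d=imaging.snapshot(n)
    cv2.imwrite(f"pics/{n}0.png",d["img"][:,:,::-1])
    print(n,{k:v for k,v in d.items() if k!="img"})
E
```

```text
pics
{'clock': 0.0, 'q': array([ 0.03377355,  0.68999569, -0.19452957,  1.56637759,  0.15734275,
        0.9025078 , -0.21511761]), 'qd': array([ 0.00027048, -0.00041407,  0.00042975,  0.0003329 ,  0.00055372,
        0.00130632,  0.0004539 ]), 'joint_torque': array([ 3.38560185e-04, -5.27571630e+01, -1.26686912e+00, -1.53434461e+01,
       -5.26333472e-02,  6.56995355e-03,  1.65937727e-04]), 'tool_pos': array([ 6.24302650e-01, -4.08640924e-05,  2.15294246e-01]), 'eef_rot': array([ 0.50054522, -0.50039612,  0.49953547, -0.49952229]), 'contact_force': array([-0.11258209, -0.65357231, -0.18056505]), 'moment': array([-0.02995402,  0.02965227,  0.0410957 ]), 'opening': 0.9999448698445662}
scene {'camera_matrix': array([[429.56992831,   0.        , 255.09017881],
       [  0.        , 429.56992831, 189.75991989],
       [  0.        ,   0.        ,   1.        ]]), 'dist_coeffs': array([-0.13234104,  0.        ,  0.        ,  0.        ,  0.        ]), 'R': array([[-0.34099555,  0.93997489, -0.01300958],
       [ 0.79167404,  0.27967867, -0.54316854],
       [-0.50692628, -0.1955174 , -0.
[... 458 characters left out ...]
71045626, -0.66812539]]), 't': array([-0.51309226,  0.19514386,  1.26360728])}
wrist {'camera_matrix': array([[290.53003236,   0.        , 259.02541885],
       [  0.        , 290.53003236, 191.72279584],
       [  0.        ,   0.        ,   1.        ]]), 'dist_coeffs': array([-0.06672291,  0.        ,  0.        ,  0.        ,  0.        ]), 'hand_eye': array([[ 8.02527451e-04,  9.54848896e-01,  2.97090798e-01,
        -7.63925624e-02],
       [-2.25554694e-04, -2.97090713e-01,  9.54849233e-01,
        -1.68574059e-01],
       [ 9.99999653e-01, -8.33302945e-04, -2.30528020e-05,
        -4.77473132e-04],
       [ 0.00000000e+00,  0.00000000e+00,  0.00000000e+00,
         1.00000000e+00]])}
```

View pics/scene0.png

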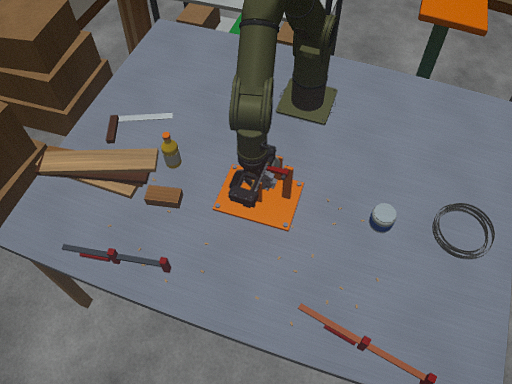

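View pics/side0.png

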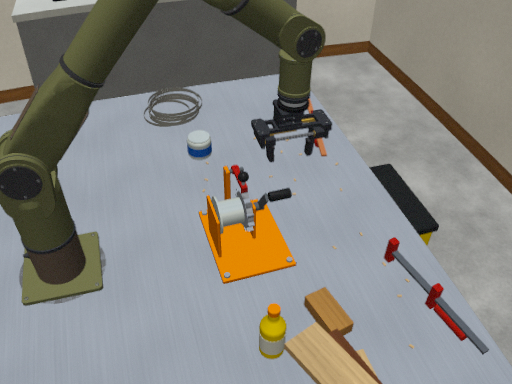

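View pics/wrist0.png

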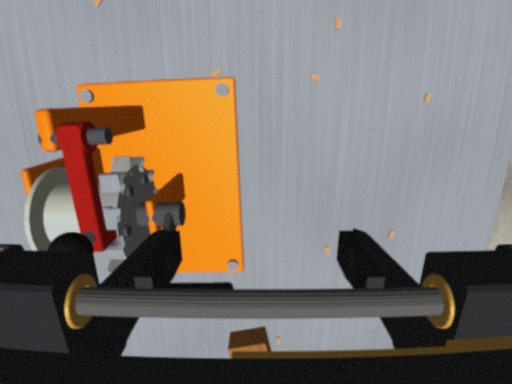

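```bash
cat > h.py <<'E'
import numpy as np, cv2
from scipy.spatial.transform import Rotation as Rn
from plant import get_state, imaging
def cam(n):
    s=get_state(); d=imaging.snapshot(n)
    if "R" not in d:
        H=d["hand_eye"]; Rt=Rn.from_quat(s["eef_rot"]).as_matrix()
        Rc=Rt@H[:3,:3]; c=Rt@H[:3,3]+s["tool_pos"]
        d["R"]=Rc.T; d["t"]=-Rc.T@c
    return d
def ray(d,uv):
    p=cv2.undistortPoints(np.array([[uv]],float),d["camera_matrix"],d["dist_coeffs"])[0,0]
    v=d["R"].T@np.array([p[0],p[1],1.]); return -d["R"].T@d["t"], v/np.linalg.norm(v)
def onz(d,uv,z):
    c,v=ray(d,uv); return c+v*(z-c[2])/v[2]
def tri(obs):
    A=np.zeros((3,3));b=np.zeros(3);L=[]
    for d,uv in obs:
        c,v=ray(d,uv);P=np.eye(3)-np.outer(v,v);A+=P;b+=P@c;L.append((c,v))
    X=np.linalg.solve(A,b); return X,[np.linalg.norm(np.cross(X-c,v)) for c,v in L]
def proj(d,X):
    return cv2.projectPoints(np.array([X],float),cv2.Rodrigues(d["R"])[0],d["t"],d["camera_matrix"],d["dist_coeffs"])[0].reshape(-1,2)
def save(d,name,box=None,k=1,marks=()):
    im=d["img"][:,:,::-1].copy(); x0=y0=0
    if box: x0,y0,x1,y1=box; im=im[y0:y1,x0:x1]
    im=cv2.resize(im,None,fx=k,fy=k,interpolation=cv2.INTER_CUBIC)
    for u,v in marks: cv2.drawMarker(im,(int((u-x0+.5)*k),int((v-y0+.5)*k)),(255,0,255),cv2.MARKER_CROSS,12,1)
    cv2.imwrite(f"pics/{name}.png",im)
E
python3 - <<'E'
from h import *
import pickle
D={n:cam(n) for n in("scene","side","wrist")}
pickle.dump(D,open("D0.pkl","wb"))
save(D["scene"],"sc1",(140,120,320,250),4)
save(D["side"],"si1",(180,150,310,290),4)
for n in D:
    hsv=cv2.cvtColor(D[n]["img"],cv2.COLOR_RGB2HSV)
    for nm,lo,hi in(("orange",(8,200,120),(20,255,255)),("red",(0,180,60),(4,255,255)),("yellow",(21,150,100),(32,255,255)),("blue",(105,150,30),(125,255,255)),("brown",(8,80,50),(20,190,200))):
        m=cv2.inRange(hsv,lo,hi)
        cs,_=cv2.findContours(m,cv2.RETR_EXTERNAL,cv2.CHAIN_APPROX_SIMPLE)
        for c in sorted(cs,key=cv2.contourArea)[-2:]:
            if cv2.contourArea(c)>60: print(n,nm,cv2.contourArea(c),cv2.boundingRect(c), cv2.approxPolyDP(cv2.convexHull(c),3,True).reshape(-1,2).tolist() if nm=="orange" else "")
E
```

```text
scene orange 1415.0 (420, 0, 68, 31) [[487, 0], [486, 30], [420, 13], [422, 0]]
scene orange 1962.0 (213, 166, 90, 64) [[231, 167], [302, 183], [288, 229], [213, 208]]
scene yellow 108.0 (162, 140, 15, 13) 
scene brown 1039.0 (117, 0, 34, 54) 
scene brown 16673.5 (0, 0, 158, 224) 
side orange 120.0 (268, 304, 12, 14) [[276, 304], [278, 315], [272, 317], [268, 307]]
side orange 4074.5 (199, 196, 97, 87) [[207, 196], [257, 200], [266, 205], [294, 265], [223, 282], [199, 214]]
side red 138.0 (385, 238, 14, 24) 
side red 384.5 (426, 284, 40, 56) 
side yellow 517.0 (260, 315, 26, 27) 
side blue 122.5 (188, 145, 23, 12) 
side brown 2500.5 (316, 41, 196, 153) 
side brown 4292.5 (284, 287, 97, 97) 
wrist orange 464.5 (36, 110, 21, 41) [[37, 111], [50, 113], [55, 149], [43, 148]]
wrist orange 16345.0 (77, 79, 165, 192) [[78, 86], [232, 79], [240, 270], [177, 270], [102, 170], [80, 107]]
wrist red 3030.0 (56, 122, 59, 129) 
wrist brown 824.0 (422, 274, 34, 56) 
wrist brown 2657.5 (228, 328, 284, 31)
```

View pics/sc1.png

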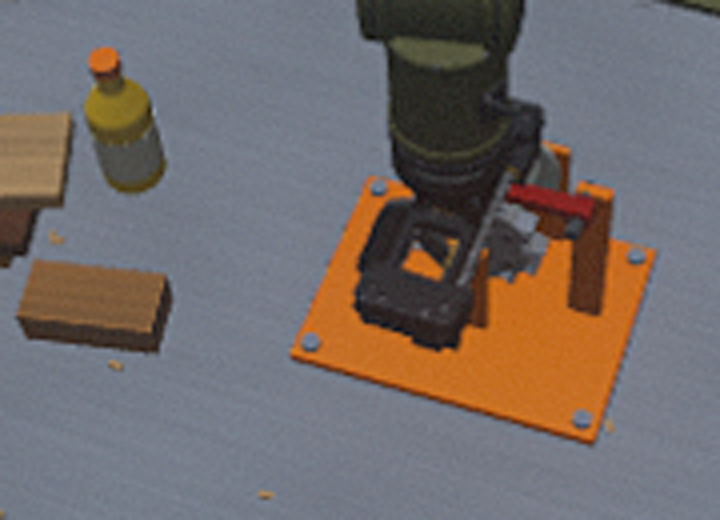

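View pics/si1.png

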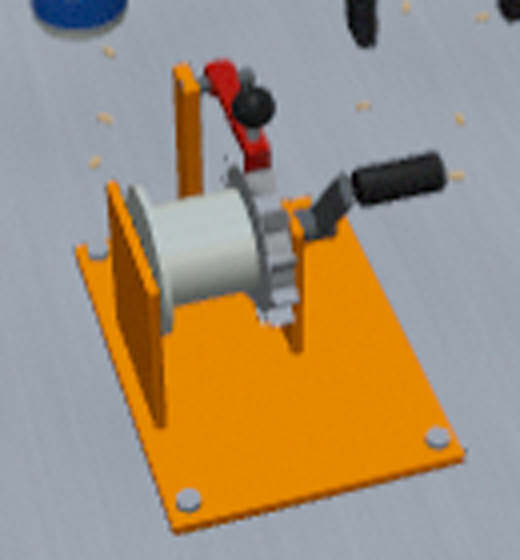

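Run:
```python
from h import *
import pickle
D=pickle.load(open("D0.pkl","rb"))
S=[(213.5,208.3),(288.5,229.5),(304,183),(232.3,164.8)]
P=np.array([onz(D["scene"],p,.012) for p in S]);print(P)
print([np.linalg.norm(P[i]-P[(i+1)%4]) for i in range(4)],P.mean(0))
T=[(223.3,280),(295.5,263),(199.5,211.5)]
Q=np.array([onz(D["side"],p,.012) for p in T]);print(Q,[np.linalg.norm(Q[0]-Q[1]),np.linalg.norm(Q[0]-Q[2])])
W=[(78.5,85.5),(234,78.5),(242,270.5)]
V=np.array([onz(D["wrist"],p,.012) for p in W]);print(V,[np.linalg.norm(V[0]-V[1]),np.linalg.norm(V[2]-V[1])])
print("ball side z=.215",onz(D["side"],(243.5,176.5),.215))
c,v=ray(D["side"],(280.5,195)); 
for z in (.180,.185,.19): print("handle",z,onz(D["side"],(280.3,195),z))
```

```text
[[ 0.59938342 -0.15597942  0.012     ]
 [ 0.59149778  0.10779482  0.012     ]
 [ 0.39825064  0.10374528  0.012     ]
 [ 0.40840613 -0.16293921  0.012     ]]
[np.float64(0.26389208805900427), np.float64(0.19328955966553324), np.float64(0.2668777851407787), np.float64(0.19110407281572675)] [ 0.49938449 -0.02684463  0.012     ]
[[ 0.40369894 -0.16517748  0.012     ]
 [ 0.59880528 -0.16363499  0.012     ]
 [ 0.39796605  0.09629007  0.012     ]] [np.float64(0.1951124359018636), np.float64(0.261530389682741)]
[[ 0.398981    0.09939635  0.012     ]
 [ 0.5939188   0.10384076  0.012     ]
 [ 0.59885817 -0.16112943  0.012     ]] [np.float64(0.1949884541014854), np.float64(0.26501622426132887)]
ball side z=.215 [ 0.49859277 -0.02056826  0.215     ]
handle 0.18 [ 0.57871604 -0.07489824  0.18      ]
handle 0.185 [ 0.57668757 -0.08008196  0.185     ]
handle 0.19 [ 0.5746591  -0.08526568  0.19      ]
```

Emit:
{"name": "send_rows", "arguments": {"motion": [[[0, 0, 0, 0, -1, 0, -1], [0, 0, 0, 0, -1, 0, -1], [0, 0, 0, 0, -1, 0, -1], [0, 0, 0, 0, 0, -1, -1], [0, 0, 0, 0, 0, -1, -1]]]}}

```text
clock: 0.72
tool_pos: [0.586, 0.0003, 0.2772]
eef_rot: [-0.499, 0.499, -0.501, 0.501]
contact_force: [-0.1, -1.2, -0.3]
opening: 1.001
```

Emit:
{"name": "send_rows", "arguments": {"motion": [[[0, 0, 0, 0, 0, -1, -0.5], [0, 0, 0, 0.5, 0, -1, -0.5], [0, 0, 0, 0.45, 0, -1, -0.5], [0, 0, 0, 0, 0, -1, -0.5], [0, 0, 0, 0, 0, -0.25, -0.5]]]}}

```text
clock: 1.13
tool_pos: [0.4967, -0.0199, 0.2761]
eef_rot: [-0.501, 0.501, -0.5, 0.499]
contact_force: [-0.5, 0.1, -0.2]
opening: 0.751
```

Run:
```python
from h import *
import pickle
D={n:cam(n) for n in("scene","side","wrist")}
pickle.dump(D,open("D1.pkl","wb"))
s=get_state();print(s["clock"],s["tool_pos"],s["opening"],s["contact_force"])
save(D["wrist"],"w2",None,1.5,proj(D["wrist"],[[.499,-.019,.215],[.575,-.079,.185]]))
save(D["side"],"s2",(180,130,340,290),4,proj(D["side"],[[.499,-.019,.215],[.575,-.079,.185]]))
```

```text
1.2833 [ 0.50086247 -0.0186537   0.2764718 ] 0.7536200087310936 [ 1.59817323  0.62937971 -0.2506709 ]
```

View pics/w2.png

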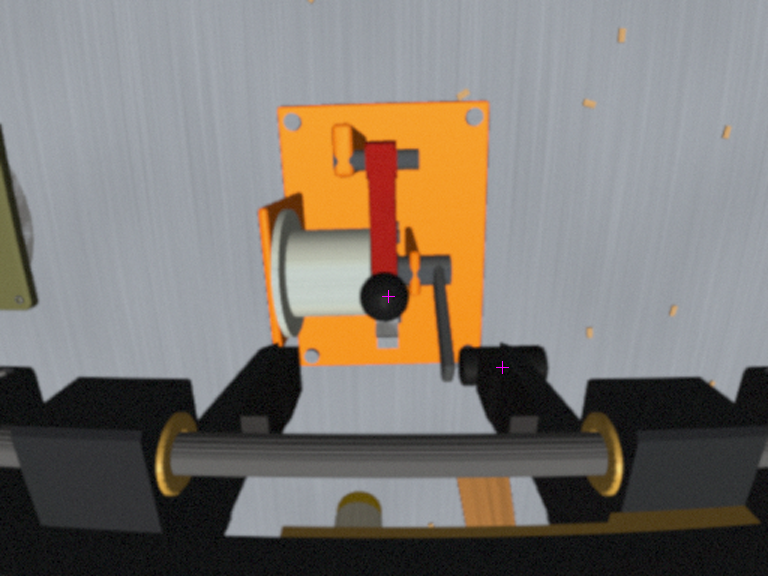

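View pics/s2.png

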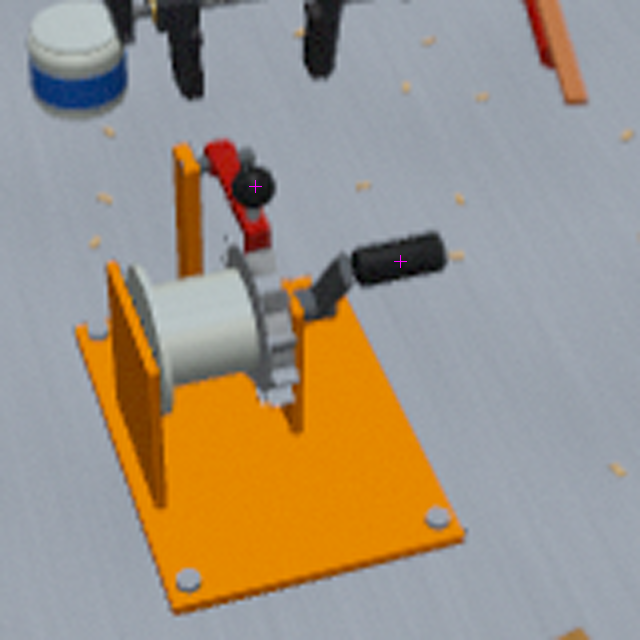

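Emit:
{"name": "send_rows", "arguments": {"motion": [[[0, 0, 0, 0, 1, -0.12, -0.5], [0, 0, 0, 0, 1, 0, -0.5], [0, 0, 0, 0, 1, 0, -0.5], [0, 0, 0, 0, 0.3, 0, -0.5], [0, 0, 0, 0, 0, 0, 0.5]]], "force": 20}}

```text
clock: 1.7
tool_pos: [0.4978, -0.0186, 0.2087]
eef_rot: [0.501, -0.501, 0.499, -0.5]
contact_force: [0.9, 0.3, 0.4]
opening: 0.698
```

Emit:
{"name": "send_rows", "arguments": {"motion": [[[0, 0, 0, 0, 0, 0, 1], [0, 0, 0, 0, 0, 0, 1], [0, 0, 0, 0, 0, 0, 1], [0, 0, 0, 0, 0, 0, 1], [0, 0, 0, 0, 0, 0, 1]]]}}

```text
clock: 2.12
tool_pos: [0.4981, -0.019, 0.2108]
eef_rot: [-0.5, 0.5, -0.5, 0.5]
contact_force: [-0.6, 0.9, -0.1]
opening: 0.318
```

Emit:
{"name": "send_rows", "arguments": {"motion": [[[0, 0, 0, -0.2, -0.355, 0, 1], [0, 0, 0, -0.23, -0.335, 0, 1], [0, 0, 0, -0.265, -0.31, 0, 1], [0, 0, 0, 0, 0, 0, 1], [0, 0, 0, 0, 0, 0, 1]]]}}

```text
clock: 2.53
tool_pos: [0.498, -0.0044, 0.2308]
eef_rot: [-0.5, 0.499, -0.5, 0.501]
contact_force: [0.9, 0.1, -0.5]
opening: 0.004
```

Run:
```python
from h import *
d=cam("side")
s=get_state();print(s["clock"],s["tool_pos"],s["opening"],s["contact_force"])
save(d,"s3",(180,130,340,290),4)
```

```text
2.5833 [ 0.49770864 -0.0048801   0.23043177] 0.007639211830918081 [ 0.26804245  0.4338213  -0.88878361]
```

View pics/s3.png

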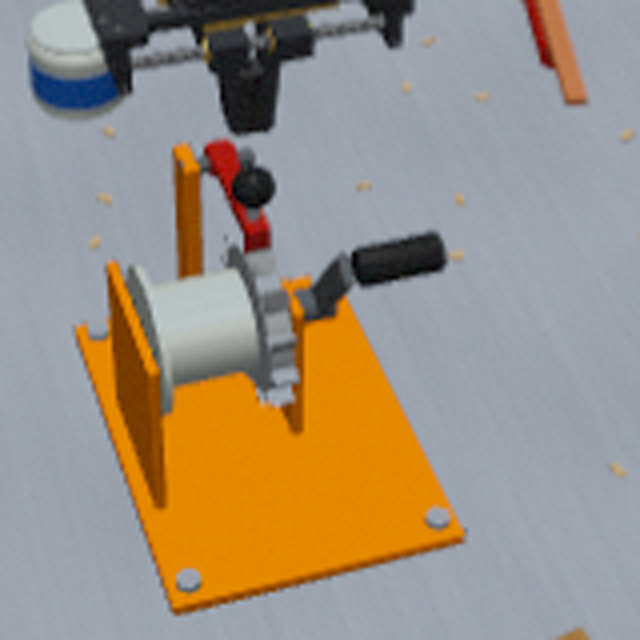

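Run:
```python
from h import *
import pickle
d=cam("side"); D=pickle.load(open("D1.pkl","rb"))
f=lambda d,X:((proj(d,X)-[180,130])*4).round()
print(f(d,[[.4978,-.0047,.216],[.4978,-.0047,.23],[.498,-.019,.215]]))
D0=pickle.load(open("D0.pkl","rb"))
print("wrist",proj(D["wrist"],[[.498,-.019,.215]])*1.5)
for z in(.19,.2,.215,.23):print(z,onz(D["wrist"],(384/1.5-.2,297/1.5-.2),z),onz(D["side"],(180+255/4,130+187/4),z))
print(tri([(D["wrist"],(384/1.5-.2,297/1.5-.2)),(D["side"],(180+255/4,130+187/4))]))
```

```text
[[246. 169.]
 [246. 152.]
 [252. 185.]]
wrist [[386.41793166 296.03614609]]
0.19 [ 0.49620422 -0.02774369  0.19      ] [0.5069687  0.00711168 0.19      ]
0.2 [ 0.49631723 -0.0244015   0.2       ] [ 0.50375252 -0.00440316  0.2       ]
0.215 [ 0.49648674 -0.0193882   0.215     ] [ 0.49892827 -0.02167542  0.215     ]
0.23 [ 0.49665626 -0.01437491  0.23      ] [ 0.49410401 -0.03894768  0.23      ]
(array([ 0.49787357, -0.02012158,  0.21383412]), [np.float64(0.0014385146675496591), np.float64(0.001438514667549599)])
```

Run:
```python
from h import *
import pickle
D=pickle.load(open("D1.pkl","rb"))
H=imaging.snapshot("wrist")["hand_eye"]; Hi=np.linalg.inv(H)
K=D["wrist"]["camera_matrix"];k=D["wrist"]["dist_coeffs"]
for y in(-.03,-.005,.014,.03):
  pts=np.array([[0,y,-.033],[0,y,.033],[-.009,y,-.033]])
  print(y,(cv2.projectPoints(pts,cv2.Rodrigues(Hi[:3,:3])[0],Hi[:3,3],K,k)[0].reshape(-1,2)*1.5).round())
print((proj(D["side"],[[.5009-.033,-.0187,.2625],[.5009+.033,-.0187,.2625],[.5009+.033,-.0187,.2925]])-[180,130])*4)
d=cam("wrist"); save(d,"w3",None,1.5)
d=cam("scene"); save(d,"c3",(190,120,320,240),5)
```

```text
-0.03 [[298. 376.]
 [482. 376.]
 [296. 354.]]
-0.005 [[310. 347.]
 [470. 347.]
 [308. 327.]]
0.014 [[317. 329.]
 [462. 329.]
 [316. 310.]]
0.03 [[322. 316.]
 [457. 316.]
 [321. 299.]]
[[204.0512245  132.81074891]
 [308.37514669 114.4403248 ]
 [309.10178797  75.05054306]]
```

View pics/w3.png

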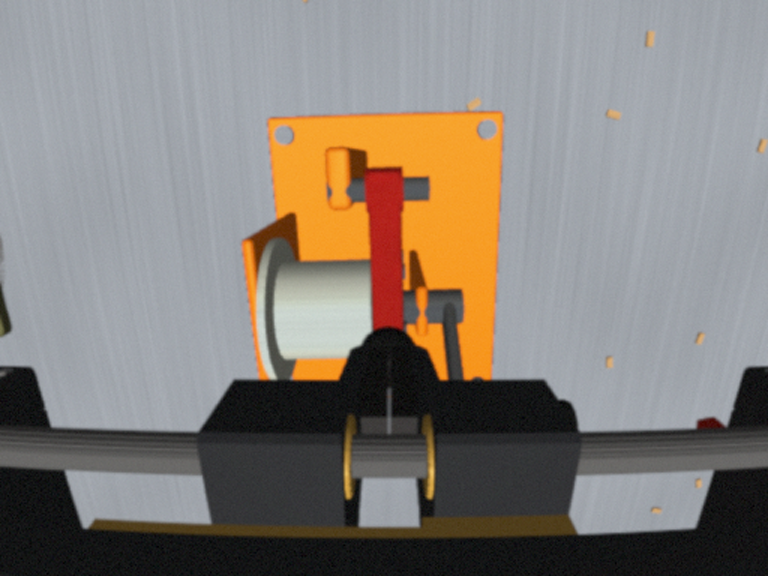

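View pics/c3.png

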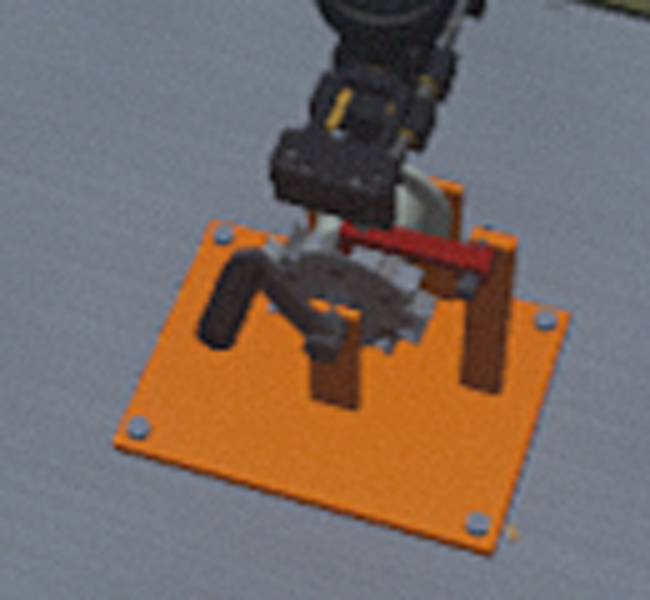

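Emit:
{"name": "send_rows", "arguments": {"motion": [[[0, 0, 0, 0, -0.5, 0, -0.3], [0, 0, 0, 0, 0, 0, -0.3], [0, 0, 0, 0, 0, 0, -0.3], [0, 0, 0, 0, 0, 0, -0.3], [0, 0, 0, 0, 0, 0, -0.3]]]}}

```text
clock: 3.2
tool_pos: [0.4974, -0.0052, 0.2397]
eef_rot: [-0.5, 0.5, -0.5, 0.5]
contact_force: [-0.8, 0.1, 0.8]
opening: 0.359
```

Emit:
{"name": "send_rows", "arguments": {"motion": [[[0, 0, 0, 0.37, 0, 0, -0.3], [0, 0, 0, 0.37, 0, 0, -0.3], [0, 0, 0, 0, 0, 0, -0.3], [0, 0, 0, 0, 0.5, 0, -0.3], [0, 0, 0, 0, 0.5, 0, -0.3]]]}}

```text
clock: 3.62
tool_pos: [0.4981, -0.0205, 0.2202]
eef_rot: [0.499, -0.5, 0.501, -0.5]
contact_force: [-0.3, 0.4, 0.3]
opening: 0.65
```

Run:
```python
from h import *
d=cam("side")
s=get_state();print(s["clock"],s["tool_pos"],s["opening"],s["contact_force"])
save(d,"s4",(180,130,340,290),4,proj(d,[s["tool_pos"]-[0,0,.014],s["tool_pos"]+[0,0,.0165]]))
```

```text
3.6667 [ 0.49663474 -0.02048539  0.21833156] 0.6479905318328455 [-0.89708532 -0.25361022 -0.69367527]
```

View pics/s4.png

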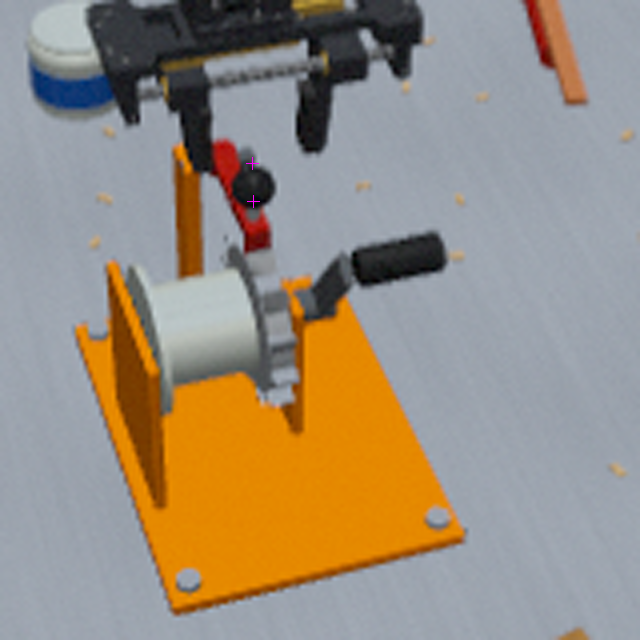

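Emit:
{"name": "send_rows", "arguments": {"motion": [[[0, 0, 0, 0, 0.7, 0, -0.3], [0, 0, 0, 0, 0.7, 0, -0.3], [0, 0, 0, 0, 0.55, 0, -0.3], [0, 0, 0, 0, 0, 0, 1], [0, 0, 0, 0, 0, 0, 1]]]}}

```text
clock: 4.08
tool_pos: [0.4974, -0.0201, 0.181]
eef_rot: [-0.5, 0.5, -0.5, 0.5]
contact_force: [0.9, 0.2, 0.1]
opening: 0.521
```

Emit:
{"name": "send_rows", "arguments": {"motion": [[[0, 0, 0, 0, 0, 0, 1], [0, 0, 0, 0, 0, 0, 1], [0, 0, 0, 0, 0, 0, 1], [0, 0, 0, 0, 0, 0, 1], [0, 0, 0, 0, 0, 0, 1]]]}}

```text
clock: 4.5
tool_pos: [0.4972, -0.02, 0.1817]
eef_rot: [0.5, -0.5, 0.5, -0.5]
contact_force: [-2.5, -0.7, 5.9]
opening: 0.299
```

Emit:
{"name": "send_rows", "arguments": {"motion": [[[0, 0, 0, 0, 0, 0, 1], [0, 0, 0, 0, 0, 0, 1], [0, 0, 0, 0, 0, 0, 1], [0, 0, 0, 0, 0, 0, 1], [0, 0, 0, 0, 0, 0, 1]]]}}

```text
clock: 4.92
tool_pos: [0.4972, -0.02, 0.1817]
eef_rot: [0.5, -0.5, 0.5, -0.5]
contact_force: [-2.5, 0.5, 6.6]
opening: 0.298
```

Run:
```python
from h import *
d=cam("side")
s=get_state();print(s["clock"],s["tool_pos"],s["opening"],s["contact_force"])
save(d,"s5",(180,130,340,290),4)
```

```text
4.9667 [ 0.49712688 -0.01998185  0.18168598] 0.30144388856209353 [-3.07346942 -1.21505109  6.01418115]
```

View pics/s5.png

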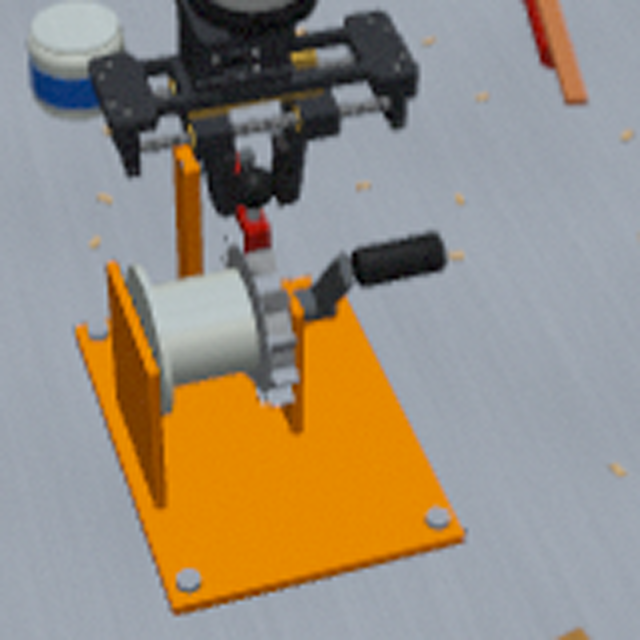

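Emit:
{"name": "send_rows", "arguments": {"motion": [[[0, 0, 0, 0, 0, 0, 0], [0, 0, 0, 0, 0, 0, 0], [0, 0, 0, 0, 0.3, 0, 0], [0, 0, 0, 0, 0, 0, 1], [0, 0, 0, 0, 0, 0, 1]]], "force": 25}}

```text
clock: 5.38
tool_pos: [0.4975, -0.0199, 0.1746]
eef_rot: [0.5, -0.5, 0.5, -0.5]
contact_force: [0.7, -0.0, -0.4]
opening: 0.371
```

Emit:
{"name": "send_rows", "arguments": {"motion": [[[0, 0, 0, 0, 0, 0, 1], [0, 0, 0, 0, 0, 0, 1], [0, 0, 0, 0, 0, 0, 1], [0, 0, 0, 0, 0, 0, 1], [0, 0, 0, 0, 0, 0, 1]]]}}

```text
clock: 5.8
tool_pos: [0.4971, -0.0199, 0.1749]
eef_rot: [0.5, -0.5, 0.5, -0.5]
contact_force: [-0.5, 0.0, -3.2]
opening: 0.29
```

Emit:
{"name": "send_rows", "arguments": {"motion": [[[0, 0, 0, -0.1, -0.18, 0, 1], [0, 0, 0, -0.1, -0.175, 0, 1], [0, 0, 0, -0.115, -0.17, 0, 1], [0, 0, 0, -0.115, -0.165, 0, 1], [0, 0, 0, -0.13, -0.155, 0, 1]]]}}

```text
clock: 6.22
tool_pos: [0.4968, -0.0086, 0.1922]
eef_rot: [0.5, -0.5, 0.5, -0.5]
contact_force: [-2.2, -0.6, -6.5]
opening: 0.291
```

Emit:
{"name": "send_rows", "arguments": {"motion": [[[0, 0, 0, -0.135, -0.155, 0, 1], [0, 0, 0, 0, 0, 0, 1], [0, 0, 0, 0, 0, 0, 1], [0, 0, 0, 0, 0, 0, 1], [0, 0, 0, 0, 0, 0, 1]]]}}

```text
clock: 6.63
tool_pos: [0.4968, -0.0056, 0.1954]
eef_rot: [0.5, -0.5, 0.5, -0.5]
contact_force: [-4.6, -0.0, -0.1]
opening: 0.291
```

Run:
```python
from h import *
d=cam("side")
s=get_state();print(s["clock"],s["tool_pos"],s["opening"],s["contact_force"])
save(d,"s6",(180,130,340,290),4)
```

```text
6.6833 [ 0.49680341 -0.00567555  0.19535255] 0.29008232546008084 [-4.85043041 -0.01201603  0.36176522]
```

View pics/s6.png

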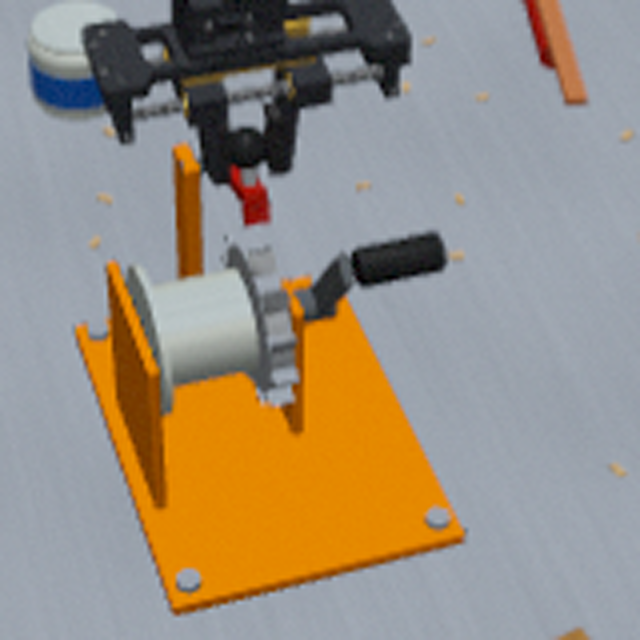

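Emit:
{"name": "send_rows", "arguments": {"motion": [[[0, 0, 0, 0, 0, 0, -0.3], [0, 0, 0, 0, 0, 0, -0.3], [0, 0, 0, 0, 0, 0, -0.3], [0, 0, 0, 0, 0, 0, -0.3], [0, 0, 0, 0, -0.6, 0, -0.3]]]}}

```text
clock: 7.1
tool_pos: [0.4974, -0.006, 0.2061]
eef_rot: [0.5, -0.5, 0.5, -0.5]
contact_force: [0.5, -0.2, -0.0]
opening: 0.634
```

Emit:
{"name": "send_rows", "arguments": {"motion": [[[0, 0, 0, 0, -1, 0, -0.3], [0, 0, 0, 0, -1, 0, -0.3], [0, 0, 0, 0, -1, 0, -0.3], [0, 0, 0, 0, -0.6, 0, -0.3], [0, 0, 0, 0.9, 0, 1, -0.3]]]}}

```text
clock: 7.52
tool_pos: [0.5175, -0.02, 0.2824]
eef_rot: [-0.5, 0.498, -0.499, 0.503]
contact_force: [0.4, 0.6, -0.0]
opening: 0.652
```

Emit:
{"name": "send_rows", "arguments": {"motion": [[[0, 0, 0, 0.9, 0, 1, -0.3], [0, 0, 0, 0.9, 0, 1, -0.3], [0, 0, 0, 0.9, 0, 0.9, -0.3], [0, 1, 0, 0, 0, 0, -0.3], [0, 1, 0, 0, 0, 0, -0.3]]]}}

```text
clock: 7.93
tool_pos: [0.5772, -0.0799, 0.279]
eef_rot: [0.456, -0.539, 0.54, -0.457]
contact_force: [0.4, 1.1, 0.6]
opening: 0.65
```

Emit:
{"name": "send_rows", "arguments": {"motion": [[[0, 1, 0, 0, 0, 0, 0.1], [0, 1, 0, 0, 0, 0, 0.1], [0, 1, 0, 0, 0, 0, 0.1], [0, 1, 0, 0, 0, 0, 0.1], [0, 1, 0, 0, 0, 0, 0.1]]]}}

```text
clock: 8.35
tool_pos: [0.5763, -0.0781, 0.2794]
eef_rot: [0.341, -0.619, 0.62, -0.342]
contact_force: [1.0, 0.2, 0.5]
opening: 0.452
```

Run:
```python
from h import *
s=get_state();print(s["clock"],s["tool_pos"],s["opening"],s["contact_force"],s["q"])
print(Rn.from_quat(s["eef_rot"]).as_matrix().round(3))
d=cam("side")
save(d,"s7",(180,100,340,260),4)
```

```text
8.35 [ 0.57634099 -0.07808322  0.27940197] 0.4518252683113856 [1.021877   0.222436   0.50884433] [ 0.08208887  0.55464681 -0.04487664  1.62545028  0.02886055  0.96046188
 -0.53658146]
[[-0.535  0.002  0.845]
 [-0.845 -0.    -0.535]
 [-0.001 -1.     0.001]]
```

View pics/s7.png

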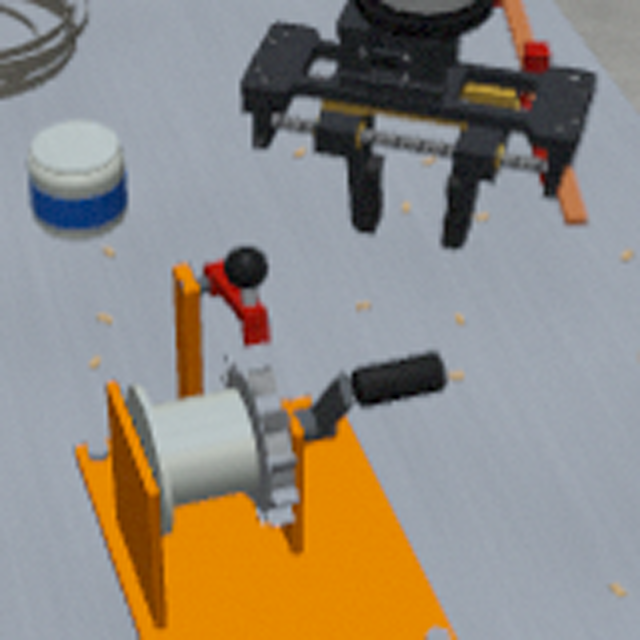

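Emit:
{"name": "send_rows", "arguments": {"motion": [[[0, 1, 0, 0, 0, 0, 0.1], [0, 1, 0, 0, 0, 0, 0.1], [0, 1, 0, 0, 0, 0, 0.1], [0, 1, 0, 0, 0, 0, 0.1], [0, 1, 0, 0, 0, 0, 0.1]]]}}

```text
clock: 8.82
tool_pos: [0.5762, -0.078, 0.2794]
eef_rot: [0.212, -0.674, 0.675, -0.212]
contact_force: [-0.2, -0.4, 0.1]
opening: 0.451
```

Emit:
{"name": "send_rows", "arguments": {"motion": [[[0, 1, 0, 0, 0, 0, 0.1], [0, 1, 0, 0, 0, 0, 0.1], [0, 1, 0, 0, 0, 0, 0.1], [0, 1, 0, 0, 0, 0, 0.1], [0, 1, 0, 0, 0, 0, 0.1]]]}}

```text
clock: 9.23
tool_pos: [0.5762, -0.078, 0.2794]
eef_rot: [0.073, -0.703, 0.703, -0.074]
contact_force: [0.3, 0.1, 0.2]
opening: 0.444
```

Emit:
{"name": "send_rows", "arguments": {"motion": [[[0, 1, 0, 0, 0, 0, 0.1], [0, 1, 0, 0, 0, 0, 0.1], [0, 0.34, 0, 0, 0, 0, 0.1], [0, 0, 0, 0, 1, 0, 0.1], [0, 0, 0, 0, 0.8, 0, 0.1]]]}}

```text
clock: 9.65
tool_pos: [0.5766, -0.078, 0.2433]
eef_rot: [0.008, -0.707, 0.707, -0.01]
contact_force: [-0.1, -0.0, -0.6]
opening: 0.449
```

Run:
```python
from h import *
d=cam("wrist");e=cam("side")
s=get_state();print(s["clock"],s["tool_pos"],s["opening"],s["contact_force"],s["q"])
print(Rn.from_quat(s["eef_rot"]).as_matrix().round(3))
save(d,"w8",None,1.5,proj(d,[[.5745,-.0785,.185]]))
save(e,"s8",(180,100,340,260),4)
```

```text
9.75 [ 0.57408423 -0.07744659  0.24103965] 0.4477413918139505 [-0.49836256  0.53340482  0.07906723] [-0.07849576  0.60770132  0.22747357  1.68650588 -0.16929333  0.87131963
 -1.32531169]
[[-1.    -0.005  0.026]
 [-0.026  0.001 -1.   ]
 [ 0.005 -1.    -0.001]]
```

View pics/s8.png

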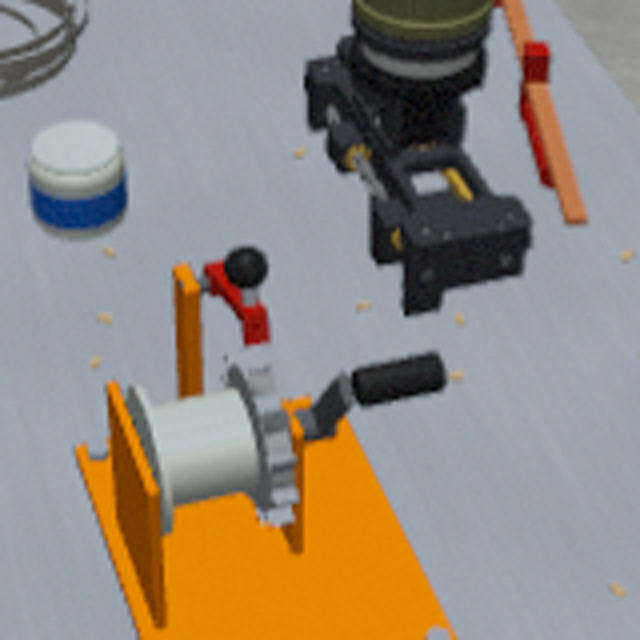

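View pics/w8.png

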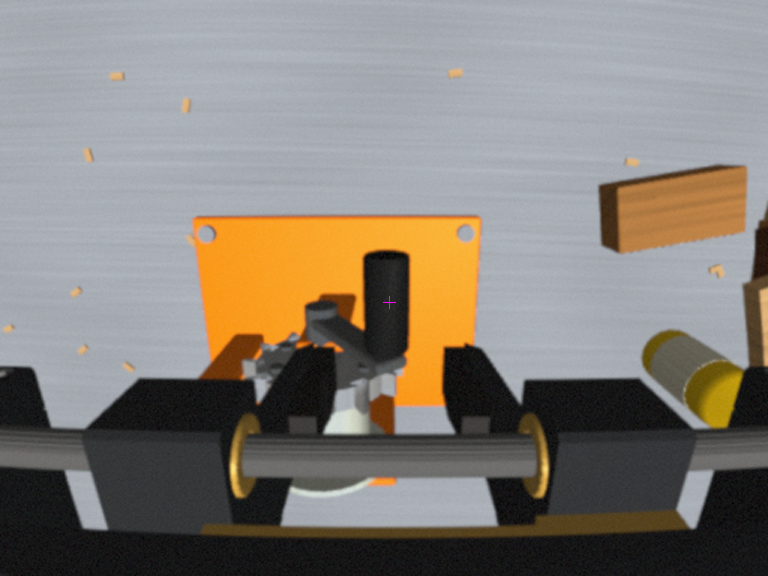

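Emit:
{"name": "send_rows", "arguments": {"motion": [[[0, 0, 0, 0, 1, 0, 0.1], [0, 0, 0, 0, 1, 0, 0.1], [0, 0, 0, 0, 1, 0, 0.1], [0, 0, 0, 0, 1, 0, 0.1], [0, 0, 0, 0, 0.6, 0, 0.1]]]}}

```text
clock: 10.17
tool_pos: [0.5756, -0.0778, 0.1503]
eef_rot: [-0.009, 0.707, -0.707, 0.009]
contact_force: [0.1, 0.4, -0.2]
opening: 0.446
```

Run:
```python
from h import *
d=cam("side");e=cam("scene")
s=get_state();print(s["clock"],s["tool_pos"],s["opening"],s["contact_force"])
save(d,"s9",(180,100,340,260),4)
save(e,"c9",(180,120,320,240),5)
```

```text
10.2667 [ 0.57494074 -0.07775673  0.15006136] 0.447688232484725 [-0.54431586  0.99396341  1.43698823]
```

View pics/s9.png

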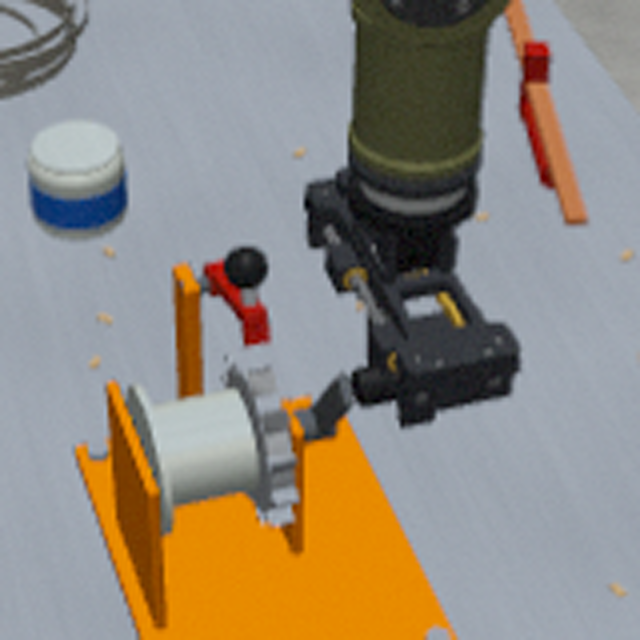

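View pics/c9.png

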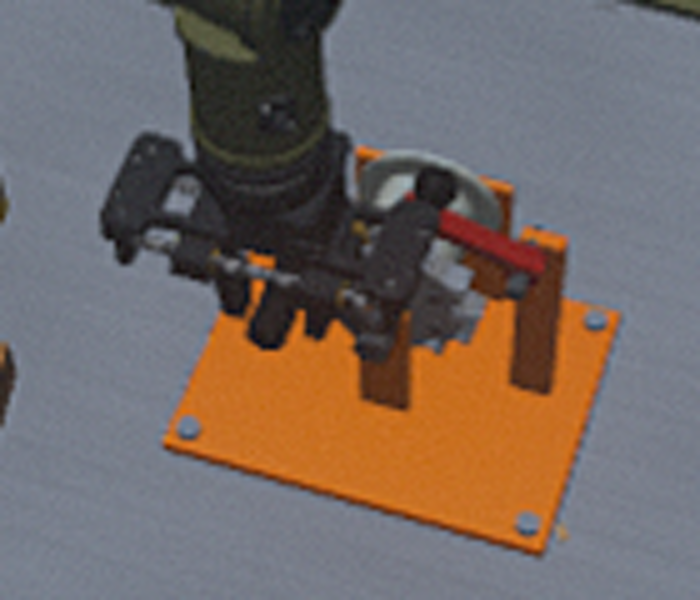

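Emit:
{"name": "send_rows", "arguments": {"motion": [[[0, 0, 0, 0, 0, 0, 1], [0, 0, 0, 0, 0, 0, 1], [0, 0, 0, 0, 0, 0, 1], [0, 0, 0, 0, 0, 0, 1], [0, 0, 0, 0, 0, 0, 1]]], "force": 8}}

```text
clock: 10.68
tool_pos: [0.5768, -0.0782, 0.1523]
eef_rot: [0.007, -0.707, 0.707, -0.01]
contact_force: [0.4, -0.1, 1.8]
opening: 0.289
```

Run:
```python
from h import *
s=get_state();print(s["clock"],s["tool_pos"],s["opening"],s["contact_force"])
```

```text
10.6833 [ 0.57680819 -0.07817642  0.15228438] 0.2894583105731458 [ 0.43709295 -0.12590299  1.77717355]
```

Emit:
{"name": "send_rows", "arguments": {"motion": [[[0, 0, 0, 0, -0.234, -0.382, 1], [0, 0, 0, 0, -0.192, -0.404, 1], [0, 0, 0, 0, -0.148, -0.422, 1], [0, 0, 0, 0, -0.103, -0.435, 1], [0, 0, 0, 0, -0.057, -0.443, 1]]]}}

```text
clock: 11.1
tool_pos: [0.5758, -0.0366, 0.1677]
eef_rot: [0.007, -0.707, 0.708, -0.009]
contact_force: [1.0, -3.0, 8.2]
opening: 0.291
```

Emit:
{"name": "send_rows", "arguments": {"motion": [[[0, 0, 0, 0, -0.01, -0.447, 1], [0, 0, 0, 0, 0.037, -0.445, 1], [0, 0, 0, 0, 0.084, -0.439, 1], [0, 0, 0, 0, 0, 0, 1], [0, 0, 0, 0, 0, 0, 1]]]}}

```text
clock: 11.52
tool_pos: [0.5749, -0.005, 0.1648]
eef_rot: [-0.009, 0.709, -0.706, 0.01]
contact_force: [2.2, 3.4, 6.6]
opening: 0.288
```

Run:
```python
from h import *
d=cam("side")
s=get_state();print(s["clock"],s["tool_pos"],s["opening"],s["contact_force"])
save(d,"s10",(180,100,340,260),4)
```

```text
11.5667 [ 0.57487809 -0.00506291  0.16482337] 0.2893067822394755 [1.39230325 3.6478338  6.46382924]
```

View pics/s10.png

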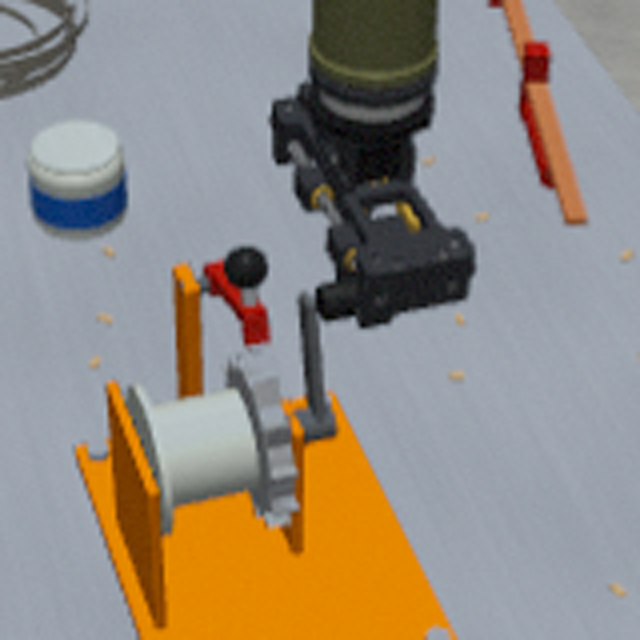

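Emit:
{"name": "send_rows", "arguments": {"motion": [[[0, 0, 0, 0, 0, -0.3, 1], [0, 0, 0, 0, 0.05, -0.3, 1], [0, 0, 0, 0, 0.1, -0.3, 1], [0, 0, 0, 0, 0, 0, 1], [0, 0, 0, 0, 0, 0, 1]]]}}

```text
clock: 11.98
tool_pos: [0.5743, 0.0094, 0.1597]
eef_rot: [0.008, -0.707, 0.707, -0.009]
contact_force: [5.7, -2.5, -8.1]
opening: 0.292
```

Run:
```python
from h import *
s=get_state();p=s["tool_pos"];print(s["clock"],p,s["opening"],s["contact_force"])
P=np.array([[-.0782,.1523],[-.0366,.1677],[-.00506,.16482],p[1:]])
from scipy.optimize import least_squares
r=least_squares(lambda c:np.hypot(*(P-c).T)-.085,[-.029,.083]);print(r.x,r.fun)
v=P-r.x;print(np.arctan2(v[:,0],v[:,1])+.5236)
```

```text
11.9833 [0.57425053 0.00938898 0.15974179] 0.29180957112567274 [ 5.70495084 -2.54390849 -8.12531389]
[-0.02835034  0.08327564] [ 0.00014312 -0.00017353 -0.0001948   0.00027208]
[-0.10187301  0.42619261  0.80180835  0.98206845]
```

Emit:
{"name": "send_rows", "arguments": {"motion": [[[0, 0, 0, -0.05, 0.07, 0, 1], [0, 0, 0, -0.05, 0.05, 0, 1], [0, 0, 0, 0, 0, 0, 1], [0, 0, 0, 0, 0, 0, 1], [0, 0, 0, 0, 0, 0, 1]]]}}

```text
clock: 12.4
tool_pos: [0.5743, 0.0115, 0.1583]
eef_rot: [-0.01, 0.708, -0.706, 0.008]
contact_force: [-1.6, 4.4, 5.3]
opening: 0.293
```

Run:
```python
from h import *
s=get_state();p=s["tool_pos"];print(s["clock"],p,s["opening"],s["contact_force"])
v=p[1:]-np.array([-.02835,.08328]);print(np.arctan2(v[0],v[1])+.5236)
```

```text
12.4 [0.57425508 0.01149134 0.15833259] 0.2933528313647884 [-1.58743741  4.43827284  5.25884459]
1.0116185914388072
```

Emit:
{"name": "send_rows", "arguments": {"motion": [[[0, 0, 0, 0, -0.04, 0.1, 1], [0, 0, 0, 0, -0.04, 0.1, 1], [0, 0, 0, 0, 0, 0, 1], [0, 0, 0, 0, 0, 0, 1], [0, 0, 0, 0, 0, 0, 1]]]}}

```text
clock: 12.82
tool_pos: [0.5744, 0.0075, 0.1603]
eef_rot: [-0.01, 0.708, -0.706, 0.008]
contact_force: [-2.5, 4.2, 8.0]
opening: 0.289
```

Run:
```python
from h import *
s=get_state();p=s["tool_pos"];print(s["clock"],p,s["opening"],s["contact_force"])
v=p[1:]-np.array([-.02835,.08328]);print(np.arctan2(v[0],v[1])+.5236)
```

```text
12.8167 [0.57442628 0.00752176 0.1602946 ] 0.289133346108806 [-2.4811104   4.21551782  8.04851067]
0.9594977614111075
```

Emit:
{"name": "send_rows", "arguments": {"motion": [[[0, 0, 0, 0, 0, 0, 0.1], [0, 0, 0, 0, 0, 0, 0.1], [0, 0, 0, 0, 0, 0, 0.1], [0, 0, 0, 0, 0, 0, 0.1], [0, 0, 0, 0, 0, 0, 0.1]]]}}

```text
clock: 13.23
tool_pos: [0.5754, 0.0041, 0.1595]
eef_rot: [0.008, -0.707, 0.707, -0.008]
contact_force: [-0.4, -0.5, 0.0]
opening: 0.454
```

Emit:
{"name": "send_rows", "arguments": {"motion": [[[0, 0, 0, 0, -1, 0, 0.1], [0, 0, 0, 0, -1, 0, 0.1], [0, 0, 0, 0, -1, 0, 0.1], [0, 0, 0, 0, -1, 0, 0.1], [0, 0, 0, 0, -1, 0, 0.1]]]}}

```text
clock: 13.65
tool_pos: [0.5754, 0.0041, 0.2606]
eef_rot: [0.008, -0.707, 0.707, -0.008]
contact_force: [0.7, 0.4, -0.3]
opening: 0.449
```

Run:
```python
from h import *
import pickle
s=get_state();p=s["tool_pos"];print(s["clock"],p,s["opening"],s["contact_force"])
D={n:cam(n) for n in("scene","side","wrist")}
pickle.dump(D,open("D2.pkl","wb"))
f=lambda t:[.5745-.0005,-.02835+.085*np.sin(t),.115+.085*np.cos(t)]
save(D["side"],"s11",(180,100,340,260),4,proj(D["side"],[f(.43),f(.47)]))
save(D["wrist"],"w11",None,1.5,proj(D["wrist"],[f(.43),f(.47)]))
D1=pickle.load(open("D1.pkl","rb"))
print((proj(D1["side"],[f(-.601)])-[180,130])*4,"obs ~ (400,259)", proj(D1["wrist"],[f(-.601)])*1.5)
```

```text
13.65 [0.57540281 0.00411825 0.26061017] 0.44879636844255044 [ 0.70487957  0.38978828 -0.27607372]
[[395.21056706 256.87816378]] obs ~ (400,259) [[501.02374874 363.62930051]]
```

View pics/s11.png

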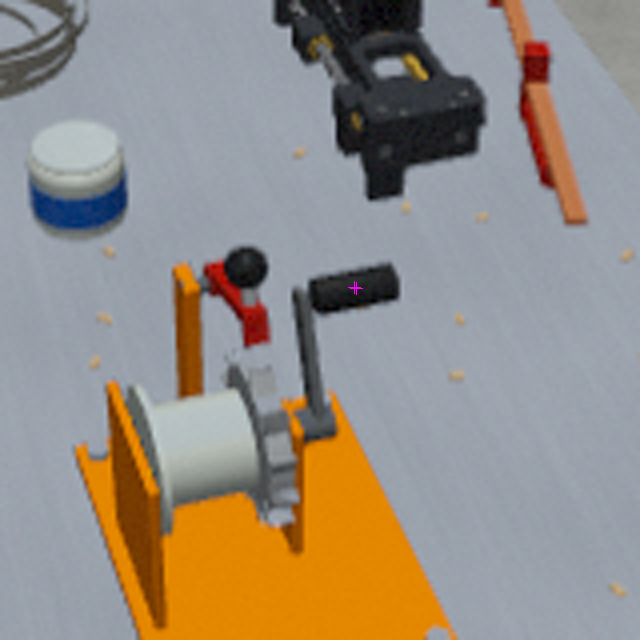

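View pics/w11.png

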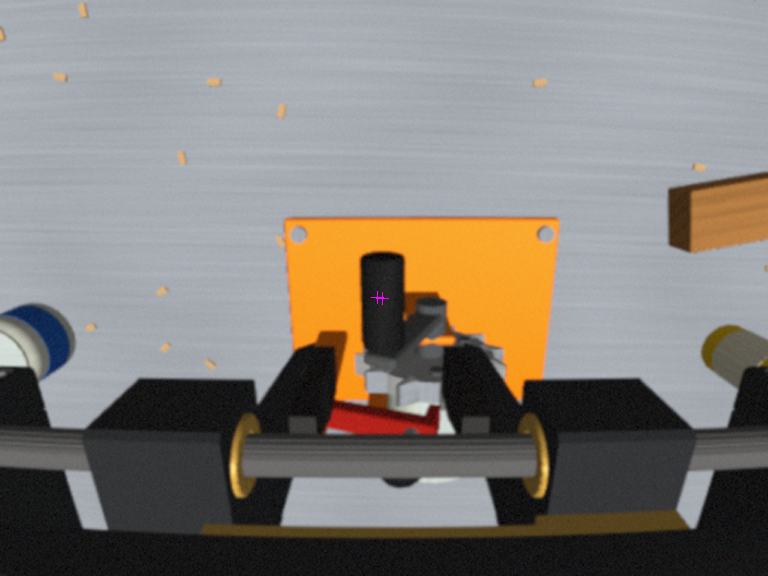

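Emit:
{"name": "send_rows", "arguments": {"motion": [[[0, 0, 0, 0, 1, -0.12, 0.1], [0, 0, 0, 0, 1, -0.12, 0.1], [0, 0, 0, 0, 1, 0, 0.1], [0, 0, 0, 0, 1, 0, 0.1], [0, 0, 0, 0, 1, 0, 0.1]]]}}

```text
clock: 14.22
tool_pos: [0.5744, 0.0092, 0.1576]
eef_rot: [0.009, -0.707, 0.707, -0.007]
contact_force: [-0.3, 0.6, -0.5]
opening: 0.453
```

Emit:
{"name": "send_rows", "arguments": {"motion": [[[0, 0, 0, 0, 0, 0, 1], [0, 0, 0, 0, 0, 0, 1], [0, 0, 0, 0, 0, 0, 1], [0, 0, 0, 0, 0, 0, 1], [0, 0, 0, 0, 0, 0, 1]]], "force": 5}}

```text
clock: 14.63
tool_pos: [0.5746, 0.0084, 0.1598]
eef_rot: [0.009, -0.707, 0.707, -0.008]
contact_force: [-2.0, -2.7, -6.3]
opening: 0.288
```

Run:
```python
from h import *
s=get_state();p=s["tool_pos"];print(s["clock"],p,s["opening"],s["contact_force"])
v=p[1:]-np.array([-.02835,.08328]);print(np.arctan2(v[0],v[1])+.5236, np.arcsin((p[1]+.02835)/.085)+.5236)
```

```text
14.6333 [0.57460034 0.0083615  0.15981085] 0.2878280808115945 [-2.00367677 -2.73285572 -6.2665123 ]
0.970872362634722 0.9701982702518831
```

Emit:
{"name": "send_rows", "arguments": {"motion": [[[0, 0, 0, 0, 0, 0, 0.1], [0, 0, 0, 0, 0, 0, 0.1], [0, 0, 0, 0, 0, 0, 0.1], [0, 0, 0, 0, 0, 0, 0.1], [0, 0, 0, 0, -1, 0, 0.1]]]}}

```text
clock: 15.05
tool_pos: [0.5737, 0.0098, 0.1777]
eef_rot: [-0.01, 0.707, -0.707, 0.007]
contact_force: [-0.4, 1.7, 0.5]
opening: 0.453
```

Emit:
{"name": "send_rows", "arguments": {"motion": [[[0, 0, 0, 0, -1, 0, 0.1], [0, 0, 0, 0, -1, 0, 0.1], [0, 0, 0, 0, -1, 0, 0.1], [0, 0, 0, 0, -1, 0, 0.1], [0, 0, 0, 0, -0.6, 0, 1]]]}}

```text
clock: 15.47
tool_pos: [0.5768, 0.0094, 0.2745]
eef_rot: [-0.007, 0.707, -0.707, 0.01]
contact_force: [0.3, -0.3, 0.0]
opening: 0.397
```

Emit:
{"name": "send_rows", "arguments": {"motion": [[[0, 0, 0, 1, 0, 0.3, 1], [0, 0, 0, 1, 0, 0.3, 1], [0, 0, 0, 1, 0, 0.3, 1], [0, 0, 0, 0.85, 0, 0.22, 1], [0, 0, 0, 0, 0, 0, 1]]]}}

```text
clock: 15.88
tool_pos: [0.4959, -0.0163, 0.2723]
eef_rot: [-0.008, 0.707, -0.707, 0.007]
contact_force: [0.0, -0.2, -1.2]
opening: 0.018
```

Run:
```python
from h import *
import pickle
s=get_state();p=s["tool_pos"];print(s["clock"],p,s["opening"],s["contact_force"])
D={n:cam(n) for n in("scene","side","wrist")}
pickle.dump(D,open("D3.pkl","wb"))
save(D["side"],"s12",(180,100,340,260),4,proj(D["side"],[p+[0,0,.0165]]))
save(D["wrist"],"w12",None,1.5)
```

```text
15.8833 [ 0.49589797 -0.01626287  0.27230607] 0.017773493356205056 [ 0.02806344 -0.17549356 -1.21963803]
```

View pics/s12.png

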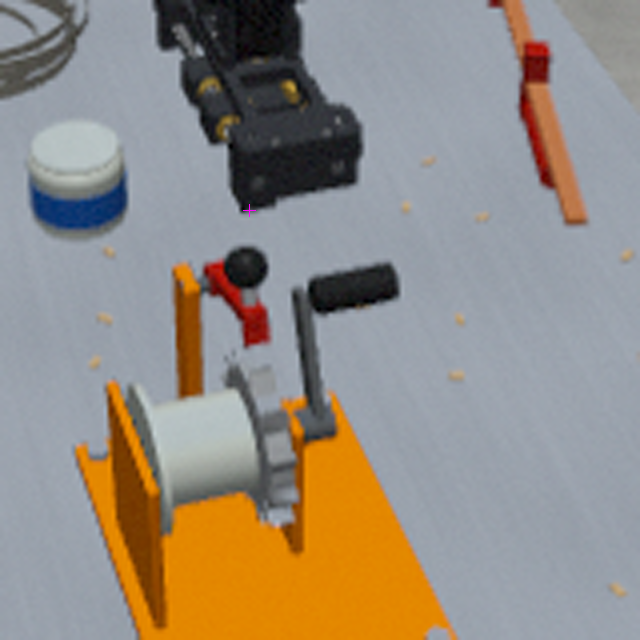

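View pics/w12.png

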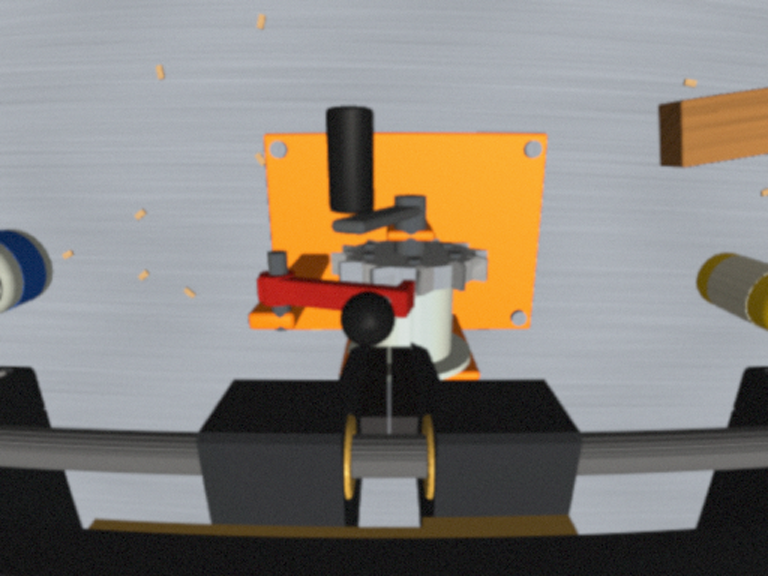

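Emit:
{"name": "send_rows", "arguments": {"motion": [[[0, 0, 0, 0, 0.7, -0.2, 1], [0, 0, 0, 0, 0.7, 0, 1], [0, 0, 0, 0, 0.45, 0, 1], [0, 0, 0, 0, 0.2, 0, 1], [0, 0, 0, 0, 0.2, 0, 1]]]}}

```text
clock: 16.45
tool_pos: [0.4997, -0.0112, 0.2265]
eef_rot: [0.008, -0.707, 0.707, -0.009]
contact_force: [-3.3, -5.3, 10.7]
opening: 0.007
```

Emit:
{"name": "send_rows", "arguments": {"motion": [[[0, 0, 0, 0, 0.15, 0, 1], [0, 0, 0, 0, 0.15, 0, 1], [0, 0, 0, 0, 0.15, 0, 1], [0, 0, 0, 0, 0.1, 0, 1], [0, 0, 0, 0, 0, 0, 1]]]}}

```text
clock: 16.87
tool_pos: [0.5008, -0.0164, 0.2175]
eef_rot: [0.005, -0.705, 0.709, -0.008]
contact_force: [-0.1, -7.5, 8.3]
opening: 0.005
```

Emit:
{"name": "send_rows", "arguments": {"motion": [[[0, 0, 0, 0, 0.1, 0.1, 1], [0, 0, 0, 0, 0.1, 0.05, 1], [0, 0, 0, 0, 0, 0, 1], [0, 0, 0, 0, 0, 0, 1], [0, 0, 0, 0, 0, 0, 1]]]}}

```text
clock: 17.28
tool_pos: [0.501, -0.0169, 0.2132]
eef_rot: [0.006, -0.706, 0.708, -0.009]
contact_force: [-0.5, -5.6, 5.2]
opening: 0.004
```

Run:
```python
from h import *
d=cam("side")
s=get_state();p=s["tool_pos"];print(s["clock"],p,s["contact_force"])
save(d,"s13",(180,100,340,260),4)
```

```text
17.3333 [ 0.50094495 -0.01685778  0.21314791] [-0.10205683 -5.90959019  5.62403315]
```

View pics/s13.png

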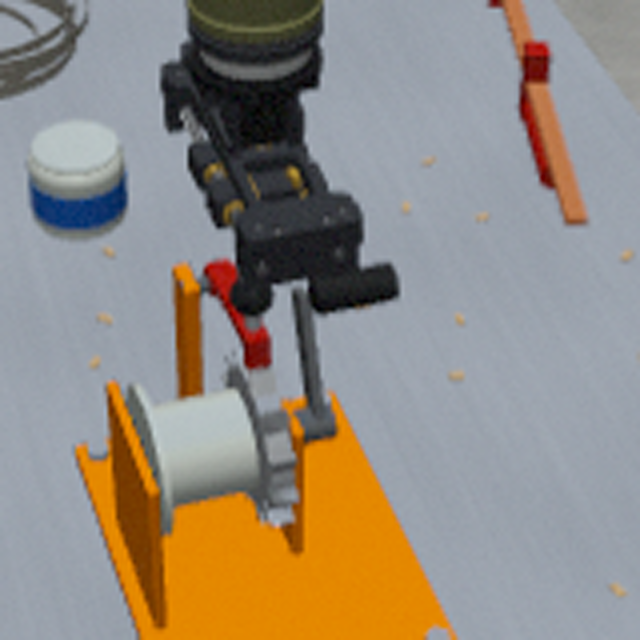

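Emit:
{"name": "send_rows", "arguments": {"motion": [[[0, 0, 0, 0, 0.1, 0.05, 1], [0, 0, 0, 0, 0.1, 0.05, 1], [0, 0, 0, 0, 0, 0, 1], [0, 0, 0, 0, 0, 0, 1], [0, 0, 0, 0, 0, 0, 1]]]}}

```text
clock: 17.75
tool_pos: [0.5007, -0.0176, 0.2087]
eef_rot: [0.007, -0.706, 0.708, -0.009]
contact_force: [-0.8, -4.4, 5.8]
opening: 0.003
```

Emit:
{"name": "send_rows", "arguments": {"motion": [[[0, 0, 0, 0, 0.1, 0.05, 1], [0, 0, 0, 0, 0.05, 0, 1], [0, 0, 0, 0, 0, 0, 1], [0, 0, 0, 0, 0, 0, 1], [0, 0, 0, 0, 0, 0, 1]]]}}

```text
clock: 18.17
tool_pos: [0.5007, -0.0185, 0.2062]
eef_rot: [0.007, -0.707, 0.708, -0.009]
contact_force: [-0.1, -3.9, 9.5]
opening: 0.005
```

Run:
```python
from h import *
d=cam("side")
s=get_state();p=s["tool_pos"];print(s["clock"],p,s["contact_force"])
save(d,"s14",(180,100,340,260),4)
```

```text
18.2167 [ 0.50074708 -0.01847324  0.20620564] [-1.99974615 -4.95970097 10.39747459]
```

View pics/s14.png

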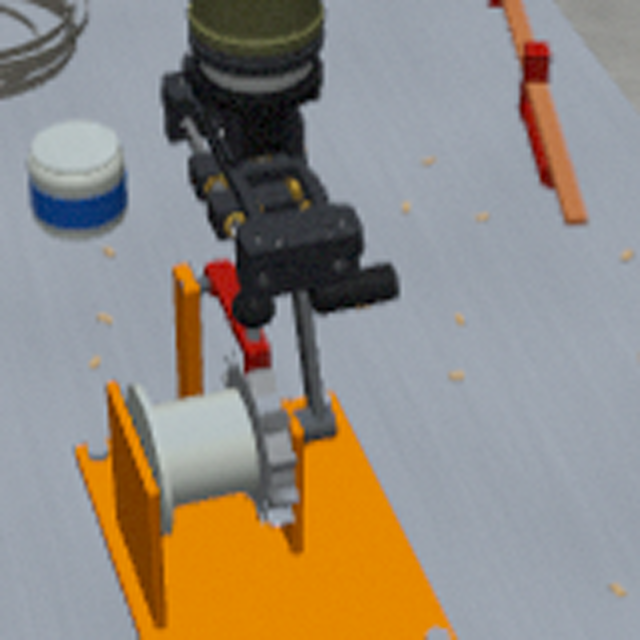

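Emit:
{"name": "send_rows", "arguments": {"motion": [[[0, 0, 0, 0, 0.1, 0, 1], [0, 0, 0, 0, 0.1, 0, 1], [0, 0, 0, 0, 0, 0, 1], [0, 0, 0, 0, 0, 0, 1], [0, 0, 0, 0, 0, 0, 1]]]}}

```text
clock: 18.63
tool_pos: [0.5011, -0.0188, 0.2052]
eef_rot: [0.005, -0.707, 0.707, -0.01]
contact_force: [-7.9, -3.4, 38.3]
opening: 0.002
```

Run:
```python
from h import *
s=get_state();p=s["tool_pos"];print(s["clock"],p,s["contact_force"])
```

```text
18.6333 [ 0.5011132  -0.01879747  0.20521304] [-7.87910294 -3.35284828 38.30858119]
```

Emit:
{"name": "send_rows", "arguments": {"motion": [[[0, 0, 0, 0, -0.2, 0, 1], [0, 0, 0, 0, -0.8, 0, 1], [0, 0, 0, 0, -1, 0, 1], [0, 0, 0, 0, -1, 0, 0.1], [0, 0, 0, 0, -0.6, 0, 0.1]]]}}

```text
clock: 19.05
tool_pos: [0.4999, -0.0161, 0.2745]
eef_rot: [-0.008, 0.707, -0.707, 0.009]
contact_force: [0.4, -0.3, -0.5]
opening: 0.133
```

Run:
```python
from h import *
import pickle
s=get_state();p=s["tool_pos"];print(s["clock"],p,s["contact_force"])
D={n:cam(n) for n in("scene","side","wrist")}
pickle.dump(D,open("D4.pkl","wb"))
D0=pickle.load(open("D0.pkl","rb"))
a=D0["side"]["img"][145:225,220:300];b=D["side"]["img"][145:225,220:300]
im=cv2.resize(np.hstack([a,b])[:,:,::-1],None,fx=5,fy=5,interpolation=cv2.INTER_CUBIC);cv2.imwrite("pics/cmp14.png",im)
for I in(D0,D):
    g=I["side"]["img"][160:195,228:262].astype(int).max(2); m=(g<45).astype(np.uint8)
    n,l,st,c=cv2.connectedComponentsWithStats(m); k=1+np.argmax(st[1:,4]);print(st[k],c[k]+[228,160])
    h=cv2.cvtColor(I["side"]["img"],cv2.COLOR_RGB2HSV)[155:205,225:255];r=cv2.inRange(h,(0,150,60),(6,255,255));ys,xs=np.nonzero(r);print(len(ys),xs.mean()+225,ys.mean()+155,ys.max()+155)
save(D["wrist"],"w14",None,1.5)
```

```text
19.05 [ 0.49989568 -0.01606609  0.27453878] [ 0.43341785 -0.30602925 -0.49836971]
[10 11 10 11 70] [242.67142857 176.6       ]
123 238.5528455284553 177.6341463414634 192
[10 11 10 11 74] [242.68918919 176.59459459]
115 238.34782608695653 177.05217391304348 191
```

View pics/cmp14.png

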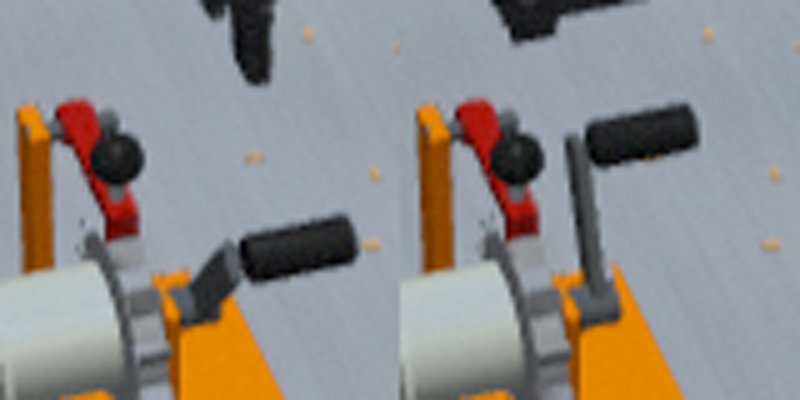

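View pics/w14.png

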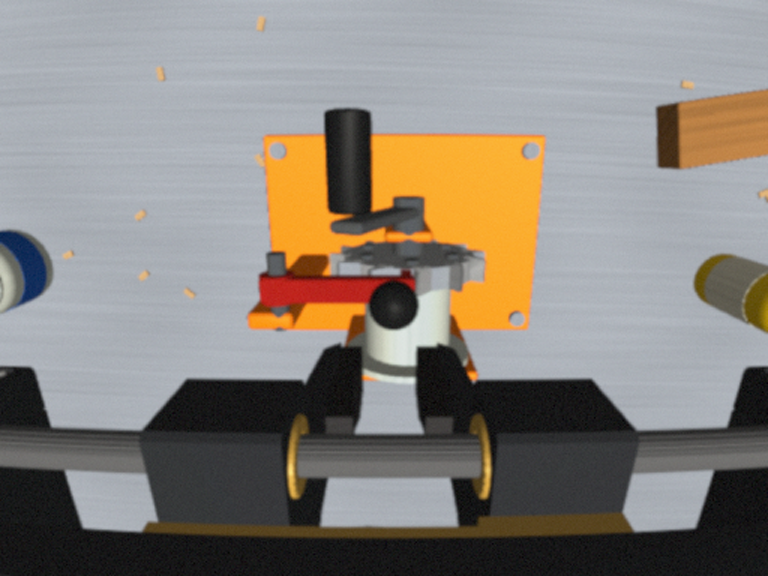

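Emit:
{"name": "send_rows", "arguments": {"motion": [[[0, 0, 0, -1, 0, -0.3, 0.1], [0, 0, 0, -1, 0, -0.3, 0.1], [0, 0, 0, -1, 0, -0.3, 0.1], [0, 0, 0, -0.73, 0, -0.25, 0.1], [0, 0, 0, 0, 0, 0, 0.1]]]}}

```text
clock: 19.62
tool_pos: [0.5751, 0.0102, 0.2708]
eef_rot: [-0.01, 0.707, -0.707, 0.009]
contact_force: [0.7, -0.1, -0.9]
opening: 0.446
```

Emit:
{"name": "send_rows", "arguments": {"motion": [[[0, 0, 0, 0, 0, 0, 0.1], [0, 0, 0, 0, 0.5, 0, 0.1], [0, 0, 0, 0, 0.5, 0, 0.1], [0, 0, 0, 0, 0, 0, 0.1], [0, 0, 0, 0, 0, 0, 0.1]]]}}

```text
clock: 20.03
tool_pos: [0.5718, 0.0075, 0.2517]
eef_rot: [0.009, -0.707, 0.707, -0.007]
contact_force: [-0.2, 0.5, 0.7]
opening: 0.45
```

Run:
```python
from h import *
s=get_state();p=s["tool_pos"];print(s["clock"],p,s["contact_force"],s["opening"])
d=cam("wrist")
f=lambda t:[.574,-.02835+.085*np.sin(t),.115+.085*np.cos(t)]
m=proj(d,[f(.4464)]);print(m*1.5)
save(d,"w15",None,1.5,m)
```

```text
20.0333 [0.57178511 0.0074524  0.25173144] [-0.241016    0.46080866  0.703345  ] 0.4499215505250197
[[386.2128705  292.69519097]]
```

View pics/w15.png

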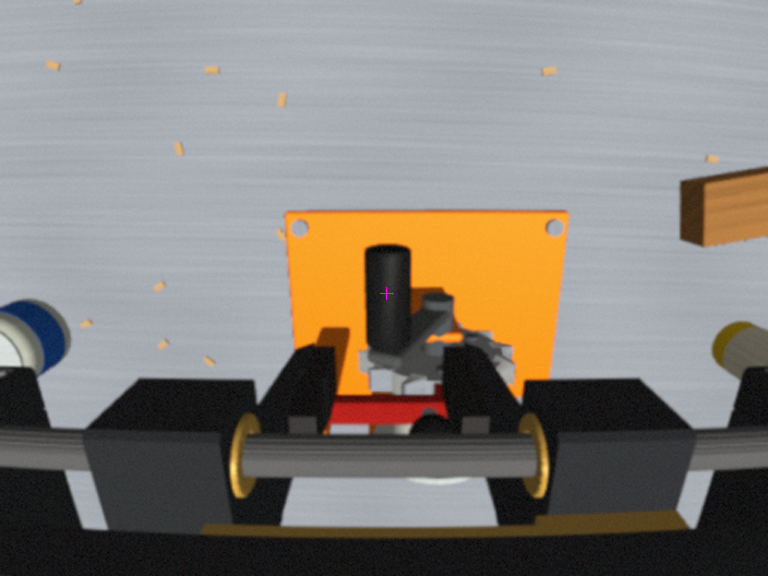

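Emit:
{"name": "send_rows", "arguments": {"motion": [[[0, 0, 0, -0.1, 1, 0, 0.1], [0, 0, 0, 0, 1, 0, 0.1], [0, 0, 0, 0, 1, 0, 0.1], [0, 0, 0, 0, 1, 0, 0.1], [0, 0, 0, 0, 0.7, 0, 0.1]]]}}

```text
clock: 20.5
tool_pos: [0.5747, 0.0077, 0.1576]
eef_rot: [-0.009, 0.707, -0.707, 0.008]
contact_force: [-0.5, -0.4, 0.2]
opening: 0.447
```

Emit:
{"name": "send_rows", "arguments": {"motion": [[[0, 0, 0, 0, 0, -0.1, 0.1], [0, 0, 0, 0, 0, -0.1, 0.1], [0, 0, 0, 0, 0, 0, 0.1], [0, 0, 0, 0, 0, 0, 0.1], [0, 0, 0, 0, 0, 0, 0.1]]]}}

```text
clock: 20.92
tool_pos: [0.5759, 0.0118, 0.16]
eef_rot: [-0.008, 0.707, -0.707, 0.009]
contact_force: [0.3, 0.1, 0.6]
opening: 0.449
```

```bash
cat > st.py <<'E'
from h import *
s=get_state();p=s["tool_pos"];print(s["clock"],p,s["contact_force"],s["opening"],s["moment"])
E
python3 st.py
```

```text
20.9167 [0.57591215 0.01181785 0.15997544] [0.33854673 0.06772134 0.60314937] 0.44891342110839133 [ 0.01735826  0.11710141 -0.05414277]
```

Emit:
{"name": "send_rows", "arguments": {"motion": [[[0, 0, 0, 0, 0, -0.05, 0.1], [0, 0, 0, 0, 0, 0, 0.1], [0, 0, 0, 0, 0, -0.05, 0.1], [0, 0, 0, 0, 0, 0, 0.1], [0, 0, 0, 0, 0, 0, 0.1]]]}}

```text
clock: 21.33
tool_pos: [0.575, 0.0139, 0.1588]
eef_rot: [-0.008, 0.707, -0.707, 0.008]
contact_force: [1.0, -1.2, -0.6]
opening: 0.451
```

Emit:
{"name": "send_rows", "arguments": {"motion": [[[0, 0, 0, 0, 0, -0.04, 0.1], [0, 0, 0, 0, 0, 0, 0.1], [0, 0, 0, 0, 0, 0, 0.1], [0, 0, 0, 0, 0, 0, 0.1], [0, 0, 0, 0, 0, 0, 0.1]]]}}

```text
clock: 21.75
tool_pos: [0.575, 0.0146, 0.1588]
eef_rot: [0.008, -0.707, 0.707, -0.008]
contact_force: [-0.2, -0.3, 0.1]
opening: 0.447
```

Emit:
{"name": "send_rows", "arguments": {"motion": [[[0, 0, 0, 0, 0, -0.04, 0.1], [0, 0, 0, 0, 0, 0, 0.1], [0, 0, 0, 0, 0, 0, 0.1], [0, 0, 0, 0, 0, 0, 0.1], [0, 0, 0, 0, 0, 0, 0.1]]]}}

```text
clock: 22.17
tool_pos: [0.575, 0.0153, 0.1588]
eef_rot: [0.008, -0.707, 0.707, -0.008]
contact_force: [-0.5, -1.0, -0.7]
opening: 0.452
```

Emit:
{"name": "send_rows", "arguments": {"motion": [[[0, 0, 0, 0, 0, -0.04, 0.1], [0, 0, 0, 0, 0, 0, 0.1], [0, 0, 0, 0, 0, 0, 0.1], [0, 0, 0, 0, 0, 0, 0.1], [0, 0, 0, 0, 0, 0, 0.1]]]}}

```text
clock: 22.58
tool_pos: [0.575, 0.016, 0.1588]
eef_rot: [0.008, -0.707, 0.707, -0.008]
contact_force: [0.3, -1.3, -0.1]
opening: 0.449
```

Emit:
{"name": "send_rows", "arguments": {"motion": [[[0, 0, 0, 0, 0, -0.04, 0.1], [0, 0, 0, 0, 0, 0, 0.1], [0, 0, 0, 0, 0, 0, 0.1], [0, 0, 0, 0, 0, 0, 0.1], [0, 0, 0, 0, 0, 0, 0.1]]]}}

```text
clock: 23.0
tool_pos: [0.575, 0.017, 0.1588]
eef_rot: [-0.008, 0.707, -0.707, 0.008]
contact_force: [0.3, -1.3, 0.0]
opening: 0.45
```

Emit:
{"name": "send_rows", "arguments": {"motion": [[[0, 0, 0, 0, 0, -0.03, 0.1], [0, 0, 0, 0, 0, 0, 0.1], [0, 0, 0, 0, 0, 0, 0.1], [0, 0, 0, 0, 0, 0, 0.1], [0, 0, 0, 0, 0, 0, 0.1]]]}}

```text
clock: 23.42
tool_pos: [0.575, 0.0177, 0.1588]
eef_rot: [-0.008, 0.707, -0.707, 0.008]
contact_force: [0.1, -1.7, 0.3]
opening: 0.449
```

Emit:
{"name": "send_rows", "arguments": {"motion": [[[0, 0, 0, 0, 0, -0.04, 0.1], [0, 0, 0, 0, 0, 0, 0.1], [0, 0, 0, 0, 0, 0, 0.1], [0, 0, 0, 0, 0, 0, 0.1], [0, 0, 0, 0, 0, 0, 0.1]]]}}

```text
clock: 23.83
tool_pos: [0.5749, 0.0177, 0.1588]
eef_rot: [0.008, -0.707, 0.707, -0.008]
contact_force: [-0.2, -3.9, -0.5]
opening: 0.45
```

Emit:
{"name": "send_rows", "arguments": {"motion": [[[0, 0, 0, 0, 0, -0.04, 0.1], [0, 0, 0, 0, 0, 0, 0.1], [0, 0, 0, 0, 0, 0, 0.1], [0, 0, 0, 0, 0, 0, 0.1], [0, 0, 0, 0, 0, 0, 0.1]]]}}

```text
clock: 24.25
tool_pos: [0.575, 0.0178, 0.1588]
eef_rot: [0.008, -0.707, 0.708, -0.008]
contact_force: [0.6, -4.3, -1.3]
opening: 0.451
```

Emit:
{"name": "send_rows", "arguments": {"motion": [[[0, 0, 0, 0, 0, -0.04, 0.1], [0, 0, 0, 0, 0, 0, 0.1], [0, 0, 0, 0, 0, 0, 0.1], [0, 0, 0, 0, 0, 0, 0.1], [0, 0, 0, 0, 0, 0, 0.1]]]}}

```text
clock: 24.67
tool_pos: [0.575, 0.0179, 0.1589]
eef_rot: [0.008, -0.706, 0.708, -0.008]
contact_force: [0.1, -6.1, 0.1]
opening: 0.452
```

```bash
python3 st.py; python3 st.py
```

```text
24.6667 [0.57496198 0.01789826 0.15885576] [ 0.0992119  -6.14711477  0.07962864] 0.4521035614225835 [-1.23827647  0.09790711 -0.02404259]
24.6667 [0.57496198 0.01789826 0.15885576] [ 0.0992119  -6.14711477  0.07962864] 0.4521035614225835 [-1.23827647  0.09790711 -0.02404259]
```

Emit:
{"name": "send_rows", "arguments": {"motion": [[[0, 0, 0, 0, 0, -0.03, 0.1], [0, 0, 0, 0, 0, -0.03, 0.1], [0, 0, 0, 0, 0, 0, 0.1], [0, 0, 0, 0, 0, 0, 0.1], [0, 0, 0, 0, 0, 0, 0.1]]]}}

```text
clock: 25.08
tool_pos: [0.575, 0.0179, 0.1589]
eef_rot: [0.007, -0.706, 0.708, -0.008]
contact_force: [0.9, -9.2, 0.2]
opening: 0.451
```

Emit:
{"name": "send_rows", "arguments": {"motion": [[[0, 0, 0, 0, 0, -0.03, 0.1], [0, 0, 0, 0, 0, 0, 0.1], [0, 0, 0, 0, 0, 0, 0.1], [0, 0, 0, 0, 0, 0, 0.1], [0, 0, 0, 0, 0, 0, 0.1]]]}}

```text
clock: 25.5
tool_pos: [0.575, 0.018, 0.1589]
eef_rot: [0.007, -0.705, 0.709, -0.008]
contact_force: [0.4, -9.6, 0.5]
opening: 0.451
```

Emit:
{"name": "send_rows", "arguments": {"motion": [[[0, 0, 0, 0, 0, -0.02, 0.1], [0, 0, 0, 0, 0, 0, 0.1], [0, 0, 0, 0, 0, 0, 0.1], [0, 0, 0, 0, 0, 0, 0.1], [0, 0, 0, 0, 0, 0, 0.1]]]}}

```text
clock: 25.92
tool_pos: [0.575, 0.018, 0.1589]
eef_rot: [0.007, -0.705, 0.709, -0.007]
contact_force: [0.3, -9.5, -0.4]
opening: 0.451
```

Emit:
{"name": "send_rows", "arguments": {"motion": [[[0, 0, 0, 0, 0, 0, 0.1], [0, 0, 0, 0, 0, 0, 0.1], [0, 0, 0, 0, 0, 0, 0.1], [0, 0, 0, 0, 0, 0, 0.1], [0, 0, 0, 0, 0, 0, 0.1]]]}}

```text
clock: 26.33
tool_pos: [0.575, 0.018, 0.1589]
eef_rot: [0.007, -0.705, 0.709, -0.007]
contact_force: [0.7, -9.2, 0.3]
opening: 0.453
```

Emit:
{"name": "send_rows", "arguments": {"motion": [[[0, 0, 0, 0, 0, 0, 0.1], [0, 0, 0, 0, 0, 0, 0.1], [0, 0, 0, 0, 0, 0, 0.1], [0, 0, 0, 0, 0, 0, 0.1], [0, 0, 0, 0, 0, 0, 0.1]]]}}

```text
clock: 26.75
tool_pos: [0.575, 0.018, 0.1589]
eef_rot: [0.007, -0.705, 0.709, -0.007]
contact_force: [1.4, -10.3, -0.4]
opening: 0.451
```

Emit:
{"name": "send_rows", "arguments": {"motion": [[[0, 0, 0, 0, 0, -0.03, 0.1], [0, 0, 0, 0, 0, 0, 0.1], [0, 0, 0, 0, 0, 0, 0.1], [0, 0, 0, 0, 0, 0, 0.1], [0, 0, 0, 0, 0, 0, 0.1]]]}}

```text
clock: 27.17
tool_pos: [0.575, 0.0185, 0.1589]
eef_rot: [0.007, -0.705, 0.709, -0.007]
contact_force: [-0.0, -9.5, 0.1]
opening: 0.464
```

Emit:
{"name": "send_rows", "arguments": {"motion": [[[0, 0, 0, 0, 0, 0, 0.1], [0, 0, 0, 0, 0, 0, 0.1], [0, 0, 0, 0, 0, 0, 0.1], [0, 0, 0, 0, 0, 0, 0.1], [0, 0, 0, 0, 0, 0, 0.1]]]}}

```text
clock: 27.58
tool_pos: [0.575, 0.0185, 0.159]
eef_rot: [0.007, -0.705, 0.709, -0.007]
contact_force: [-0.7, -10.8, -0.2]
opening: 0.468
```

Emit:
{"name": "send_rows", "arguments": {"motion": [[[0, 0, 0, 0, 0, 0, 0.1], [0, 0, 0, 0, 0, 0, 0.1], [0, 0, 0, 0, 0, 0, 0.1], [0, 0, 0, 0, 0, 0, 0.1], [0, 0, 0, 0, 0, 0, 0.1]]]}}

```text
clock: 28.0
tool_pos: [0.575, 0.0185, 0.1589]
eef_rot: [0.007, -0.705, 0.709, -0.007]
contact_force: [0.2, -10.7, 0.6]
opening: 0.466
```

Emit:
{"name": "send_rows", "arguments": {"motion": [[[0, 0, 0, 0, 0, 0.15, 0.1], [0, 0, 0, 0, 0, 0.15, 0.1], [0, 0, 0, 0, 0, 0.15, 0.1], [0, 0, 0, 0, 0, 0.1, 0.1], [0, 0, 0, 0, 0, 0, 0.1]]]}}

```text
clock: 28.42
tool_pos: [0.5752, 0.0122, 0.1588]
eef_rot: [-0.008, 0.707, -0.707, 0.009]
contact_force: [-0.1, -0.8, 0.2]
opening: 0.454
```

```bash
python3 st.py
```

```text
28.4167 [0.57516627 0.01223089 0.15881627] [-0.09065414 -0.77767256  0.23618015] 0.45405175115469965 [ 0.10608397  0.05563334 -0.04040645]
```

Emit:
{"name": "send_rows", "arguments": {"motion": [[[0, 0, 0, 0, -0.3, 0, 0.1], [0, 0, 0, 0, -0.7, 0, 0.1], [0, 0, 0, 0, -1, 0, 0.1], [0, 0, 0, 0, -1, 0, 0.1], [0, 0, 0, 0, -1, 0, 0.1]]]}}

```text
clock: 28.83
tool_pos: [0.5749, 0.0124, 0.24]
eef_rot: [-0.009, 0.707, -0.707, 0.009]
contact_force: [0.8, 1.4, 0.2]
opening: 0.454
```

Emit:
{"name": "send_rows", "arguments": {"motion": [[[0, 0, 0, 0, -1, 0, 0.1], [0, 0, 0, -1, -0.5, 0, 0.1], [0, 0, 0, -1, 0, 0, 0.1], [0, 0, 0, 0, 0, 0, 0.1], [0, 0, 0, 0, 0, 0, 0.1]]]}}

```text
clock: 29.25
tool_pos: [0.6153, 0.0134, 0.2689]
eef_rot: [-0.009, 0.707, -0.707, 0.009]
contact_force: [0.5, 0.1, -1.2]
opening: 0.448
```

```bash
python3 st.py
python3 - <<'E'
from h import *
import pickle
D={n:cam(n) for n in("scene","side","wrist")}
D0=pickle.load(open("D0.pkl","rb"));D3=pickle.load(open("D4.pkl","rb"))
c=lambda D:D["side"]["img"][145:225,210:300]
im=cv2.resize(np.hstack([c(D3),c(D)])[:,:,::-1],None,fx=4.4,fy=4.4,interpolation=cv2.INTER_CUBIC);cv2.imwrite("pics/cmp16.png",im)
for I in(D0,D):
    g=I["side"]["img"][160:195,228:262].astype(int).max(2); m=(g<45).astype(np.uint8)
    n,l,st,cc=cv2.connectedComponentsWithStats(m); k=1+np.argmax(st[1:,4]);print(st[k],cc[k]+[228,160])
save(D["wrist"],"w16",None,1.5)
for nm,(y0,y1,x0,x1) in dict(glue=(300,360,255,290),tin=(125,160,180,220),off=(285,340,300,355)).items():
    print(nm,np.abs(D0["side"]["img"][y0:y1,x0:x1].astype(int)-D["side"]["img"][y0:y1,x0:x1]).mean())
E
```

```text
29.25 [0.61530579 0.01336585 0.26885594] [ 0.47822219  0.14793138 -1.24959046] 0.4479873854165843 [ 0.07406458  0.08250453 -0.00719855]
[10 11 10 11 70] [242.67142857 176.6       ]
[10 12 10 10 72] [242.72222222 176.61111111]
glue 1.8092063492063493
tin 2.232142857142857
off 2.257190082644628
```

View pics/cmp16.png

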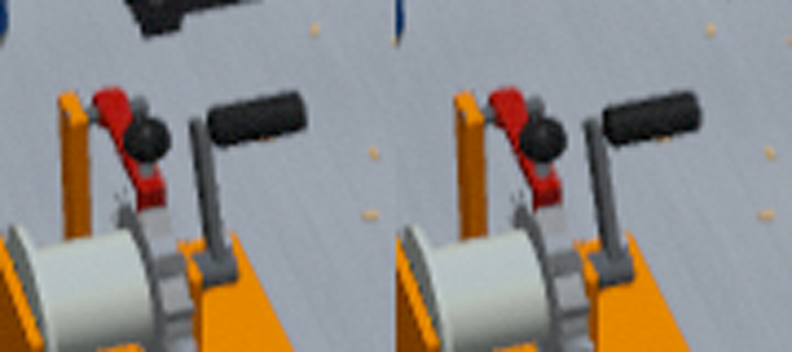

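View pics/w16.png

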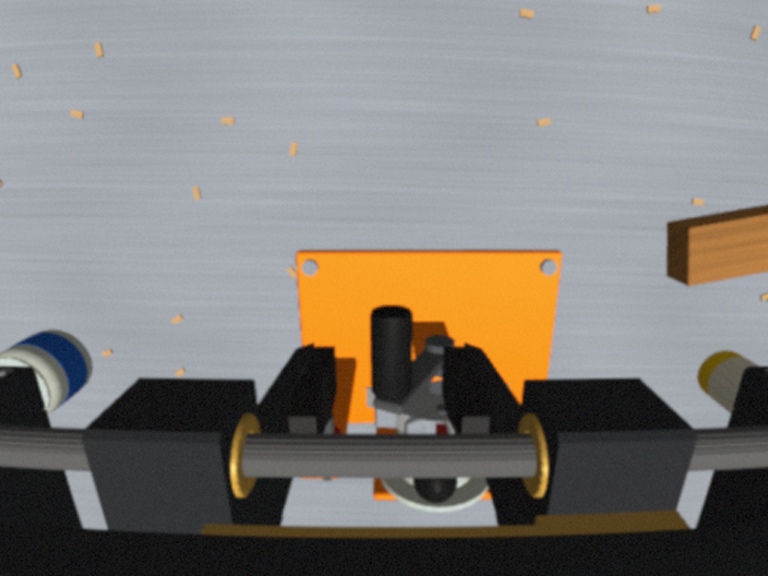

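```bash
python3 -c "
from plant import job
print(job.finish_job())"
```

```text
the job is handed in; nothing more can be done
None
```

I let the drum back two teeth and seated the pawl, then leaned on the crank and let go. I handed the job in at about 29 s of the 72 s allowed; no verdict was reported.

**Order of work:** I lifted the pawl by its ball to about 0.3 rad. The crank then went back to a drum angle of about 0.97, during which it reached about 1.01 once and was eased back. I pushed the pawl down until it stopped hard, at up to 38 N on the fingertips, close to the 40 N limit for the arm and gripper body. Last, I pushed the handle in the turning-back direction and withdrew.

**Pawl seated:** In the side view the ball's centre is within 0.1 px of its starting place, both before and after the lean.

**Tooth felt:** The handle moved freely against about 1.5 N, then stopped hard at a drum angle of about 1.01, inside the expected 0.99 to 1.11. The push was built up in small steps to 9–11 N along y and held there for over 2 s. That is about 9 N along the crank's turn, within the allowed 6 to 15 N.

**Bottle, tin and offcut:** The side view shows no change beyond image noise.

**What went wrong or disagreed:**
- **Fingertips:** They are really about 17 mm behind the TCP, not 14 mm ahead as the description says. My first grasp closed on air above the ball, and I corrected for this afterwards.
- **Grips:** The second grip on the ball was too high and I redid it before lifting. My first grip on the handle also nudged the drum by about 0.02 rad, so I judged the angle from a circle fitted to the handle's path.

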